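Set out the pipetting place beside the gel tank

ROBOT

A 6-joint arm with a two-finger parallel gripper is mounted at the origin on a cart in front of the work surface, level with it; the furniture and walls round the work are solid. World frame = base frame: x ahead of the robot, y to its left, z up, the work surface at z = 0. Lengths are in m, angles in degrees, forces in N, time in s.
With the tool pointing down it reaches from about 0.3 to 0.75 m from the base axis. Payload 8.5 kg.
Tool frame: the origin (TCP) lies between the finger pads; the fingertips stand ahead of it and the grasp point (between the pads) lies 8 mm behind it (env.tcp_to_tips is the z of the fingertips in the tool frame, in m); z points along the fingers, x is the direction in which the jaws open and shut, and the axes are right-handed (so a half turn about z gives the same grasp; the last joint's range is limited). The gripper opens to 85 mm and grips with 20 to 120 N. Pads are 22 mm wide; open, the fingers measure 114 mm over their backs; the gripper's body (76 mm by 85 mm) begins 54 mm behind the grasp point. The pads swing forward as they close: fully open they stand 13 mm farther back than shut.
Start: joints at [60.946, 21.807, 74.336, -0, 83.858, -12.336], TCP at [0.158, 0.527, 0.213] pointing down, gripper open.
Joint ranges: [-178.18, 178.18], [-50.72, 133.34], [12.68, 142.11], [-81.47, 261.47], [9.98, 163.14], [-165.26, 165.26]. Speed limits (degrees/s): [136.94, 136.94, 180, 180, 180, 180].

INTERFACE

Orientations are given as a 3x3 rotation matrix whose columns are the frame's x, y, z axes.
In Python, from rig import observe, viewer, env gives the robot as it stands.
- The arm moves only by the tool jog_arm, never from a script. Its arguments are lists of equal length, an entry for each row: "dr": the turn, a rotation vector about the tool's x, y, z in rad, a list of three; "slide": the shift along the tool's x, y, z in m, a list of three; "gripper": the opening, from -1 (shut) to 1 (fully open), so that 0 is half open. In form: {"dr": [[rx, ry, rz], ...], "slide": [[dx, dy, dz], ...], "gripper": [gripper, ...]}. A call has exactly 10 rows; each row shifts and turns the commanded pose from where the row before left it, along the tool's axes as they then stand; what a row does not reach is not made up. A row lasts 1/10 s, in which the tool goes at most 50 mm and 8.59 degrees, less where a joint would pass 70% of its speed; a pose out of reach is approached as far as the arm can. A call is refused whole if a number of a shift passes 0.05 or a number of a turn 0.15, either way. A call with a gripper value outside its range is refused whole. The fingers move at their own pace and stop on an object; "force" is the grip in N (left out, the last holds). Time passes only in rows, so rows that do not move let the fingers close, or fill a call up. It gives the time, the measured TCP pose, the force and the opening at its end, in the units of the state.
- observe(): the state, without advancing time (a new reading comes with each control period).
- viewer.get_image(name): name is "side" or "top"; returns a dict with "pixels" (400x640x3 uint8, blue, green, red), "camera_matrix" (3x3 intrinsics, pixels), "R" (3x3) and "t" (3): a world point X has camera coordinates R X + t. Camera axes: x right, y down, z forward; pixel columns grow to the right and rows downward; lengths in m; the calibration is good to about 2 mm. A picture is of the moment at which its call begins. There is no depth.
- env.close_job(): hands the job in, once; it reports no verdict.
The state is a dict: "time_s": time; "q": joint angles; "qvel": joint speeds; "joint_efforts": joint torques, N m; "position": TCP position; "tool_rot": TCP orientation; "ft_force": force on the tool from outside, world axes, zero at the start; "wrist_torque": the same for the moment, N m; "grip_width": finger opening in m.
Only numpy, scipy, OpenCV 4.12 (cv2) and the standard library are available. Lean on these libraries where they do the work, as an engineer would, in place of code of your own. Each camera call takes 0.05 s, during which the arm holds its last target.

TASK

Set out the pipetting place on the two grey mats: stand the white bottle on the blue disc in front of the pink tip box and the small red-capped bottle on the blue disc in front of the clear tip box, both centred. Stand the amber bottle midway between those two bottles, in line with them, and lay the timer flat on top of the pink tip box, in the middle of its lid. Leave everything upright and at rest, and do not disturb the petri dish and the gel comb.

Things in the scene. Friction and masses are not known exactly. Their poses are not given: they have to be found in the camera images.
- white_bottle_center (a point): white plastic bottle with a white-grey screw cap, loose, upright: 160 mm tall, body 66 mm across, solid at that width up to 148 mm (shoulder seen from about 120 mm), cap 41 mm across over the top 12 mm, 0.3 kg. Point: on its axis, half-way up (80 mm above the foot); z is its axis.
- red_bottle_center (a point): small clear-white bottle with a red screw cap, loose, upright: 85 mm tall, body 44 mm across up to 75 mm, cap 30 mm across, 0.08 kg. Point: on its axis, half-way up (42.5 mm above the foot); z is its axis.
- amber_bottle_center (a point): brown (amber) bottle with a black screw cap, loose, upright: 130 mm tall, body 60 mm across up to 118 mm for contact, cap 38 mm across, 0.3 kg. Point: on its axis, half-way up (65 mm above the foot); z is its axis.
- timer_center (a point): flat white lab timer with a small screen and a green key, loose, lying flat: 66 mm (its x) by 64 mm (its y), case 16 mm thick, key to 18 mm, 0.07 kg; grip it by the case. Point: its centre, 9 mm above its underside; z up. 
- pink_spot (a point): centre of a blue disc (66 mm across, white edge) printed on the front of a fixed grey bench mat, 270 x 110 x 2 mm; point on the mat's top. On the rear of the mat stands the closed pink tip box, 133 (x) x 88 x 92 mm, its centre 145 mm from the disc along the mat's +x (away from the robot), y left, z up. The two mats lie side by side, parallel, discs 280 mm apart; which is left changes.
- clear_spot (a point): centre of a blue disc (66 mm across, white edge) printed on the front of a fixed grey bench mat, 270 x 110 x 2 mm; point on the mat's top. On the rear of the mat stands the closed see-through tip box, 133 (x) x 88 x 83 mm, its centre 145 mm from the disc along the mat's +x (away from the robot), y left, z up. 
- pink_lid (a point): centre of the flat top of the pink tip box's lid, 94 mm above the bench; the lid's flat top measures about 118 mm (x) by 82 mm (y). Axes as the mat's. The clear box is 9 mm lower.
- petri_center (a point): bystander: small clear petri dish with cream filling, 62 mm across, 14 mm high, lying loose between the two tip boxes; to be left where it is.
- comb_center (a point): bystander: white plastic gel comb, 35 x 100 x 8 mm, lying loose on the bench in front of the gel tank; to be left where it is.
Things that resemble listed ones, but are neither listed nor needed, are in the scene too. Leave any purple look-alike of the part that bears red_bottle_center alone.

How it is judged (in metres and radians):
At the end, for the whole second after the job is handed in: White and red bottles upright within 15 mm of the pink and clear boxes' discs; amber upright, 120-160 mm from each disc and within 20 mm of the line joining them; timer flat on the pink lid within 15 mm of its middle; all at rest (horizontal distance between white_bottle_center and pink_spot below 0.015 m and height (world z) of white_bottle_center below 0.095 m and horizontal distance between red_bottle_center and clear_spot below 0.015 m and height (world z) of red_bottle_center below 0.058 m and horizontal distance between amber_bottle_center and pink_spot between 0.12 and 0.16 m and horizontal distance between amber_bottle_center and clear_spot between 0.12 and 0.16 m and x of amber_bottle_center in the frame of pink_spot between -0.02 and 0.02 m and height (world z) of amber_bottle_center below 0.08 m and horizontal distance between timer_center and pink_lid below 0.015 m and z of timer_center in the frame of pink_lid between 0.005 and 0.015 m and angle between each of timer_center, white_bottle_center, red_bottle_center, amber_bottle_center's own z axis and vertical below 0.1 rad and linear speed of each of white_bottle, red_bottle, amber_bottle, timer below 0.02 m/s and angular speed of each of white_bottle, red_bottle, amber_bottle, timer below 0.2 rad/s); the robot touches nothing.
It fails at once if the petri dish is moved more than 25 mm (distance of petri_center from where it was at the start of the episode above 0.025 m).
It fails at once if the gel comb is moved more than 25 mm (distance of comb_center from where it was at the start of the episode above 0.025 m).
It also fails if it takes over 115 s, if anything falls off the work surface, if the arm or the gripper's body presses on something with over 40 N, if the wrist force passes 120 N, or if a joint passes its speed limit or range.

## Working session

There is one attempt and no reset: what is moved stays moved. The work goes in short steps, Python scripts to look and compute and a tool call to move; the robot and the scene stay as the last step left them, time stands still between calls to the robot, and variables do not carry over. Pictures are saved under pics/ and viewed, and the job is handed in when it is done.

Besides the shell and the picture viewer there is one more tool, called after "Call:" as name(argument=value, ...) on one line, values as JSON. jog_arm: Moves the arm, as the interface text tells. Its arguments: {"type":"object","properties":{"dr":{"type":"array","items":{"type":"array","items":{"type":"number"}}},"slide":{"type":"array","items":{"type":"array","items":{"type":"number"}}},"gripper":{"type":"array","items":{"type":"number"}},"force":{"type":"number"}},"required":["dr","slide","gripper"]}

```bash
ls; mkdir -p pics; cat > h.py <<'E'
import numpy as np, cv2
from rig import observe, viewer, env
def shot(n,f):
    d=viewer.get_image(n); cv2.imwrite(f,d["pixels"]); np.savez(f.replace('.png','.npz'),K=d["camera_matrix"],R=d["R"],t=d["t"],im=d["pixels"]); return d
def load(f):
    d=np.load(f); return dict(pixels=d['im'],camera_matrix=d['K'],R=d['R'],t=d['t'])
def plane(d,u,v,z):
    K,R,t=d["camera_matrix"],np.array(d["R"]),np.array(d["t"]).ravel()
    r=R.T@np.linalg.inv(K)@np.array([u,v,1.]); c=-R.T@t
    return c+r*(z-c[2])/r[2]
def proj(d,X):
    p=d["camera_matrix"]@(np.array(d["R"])@np.array(X)+np.array(d["t"]).ravel()); return p[:2]/p[2]
E
python3 - <<'E'
from h import *
print(observe()); print(env.tcp_to_tips)
for n in("side","top"):
    d=shot(n,f"pics/{n}0.png"); print(n,d["camera_matrix"],d["R"],d["t"], -np.array(d["R"]).T@np.array(d["t"]).ravel())
E
```

```text
pics
{'time_s': 0.0, 'q': array([ 6.09470884e+01,  2.18380408e+01,  7.43860792e+01,  2.54214172e-04,
        8.38581901e+01, -1.23365474e+01]), 'qvel': array([-0.15430217,  0.07880862,  0.21967564, -0.00076427,  0.04498228,
       -0.08721425]), 'joint_efforts': array([-2.09616162e-03, -4.48468387e+01, -2.31278372e+01, -2.62253543e-04,
        4.83331489e-03, -2.95119662e-05]), 'position': array([0.1580416 , 0.52645736, 0.21253164]), 'tool_rot': array([[ 2.87634038e-01,  9.57740136e-01, -7.01484548e-04],
       [ 9.57739366e-01, -2.87634725e-01, -1.25367592e-03],
       [-1.40246706e-03, -3.11239499e-04, -9.99998968e-01]]), 'ft_force': array([-0.25207836,  0.32258396,  0.27908939]), 'wrist_torque': array([0.04386337, 0.00556459, 0.00047477]), 'grip_width': 0.08523900639316537}
0.011
side [[414.7819309    0.         318.57782541]
 [  0.         414.7819309  192.15933584]
 [  0.           0.           1.        ]] [[ 0.81829271 -0.57471459 -0.01000957]
 [-0.35151889 -0.48657139 -0.79980169]
 [ 0.45478733  0.65799044 -0.60018086]] [-0.47297678  0.20946256  1.0441517 ] [-0.01420346 -0.85695001  0.78947408]
top [[471.92821527   0.         319.65385164]
 [  0.         471.92821527 196.92623515]
 [  0.           0.           1.        ]] [[-6.58895958e-03 -9.99977942e-01 -8.37606165e-04]
 [-9.97234151e-01  6.63288762e-03 -7.40273849e-02]
 [ 7.40313077e-02  3.47526025e-04 -9.97255857e-01]] [-0.07132399  0.51303453  1.54138916] [ 0.39703455 -0.07526099  1.57507823]
```

View pics/side0.png

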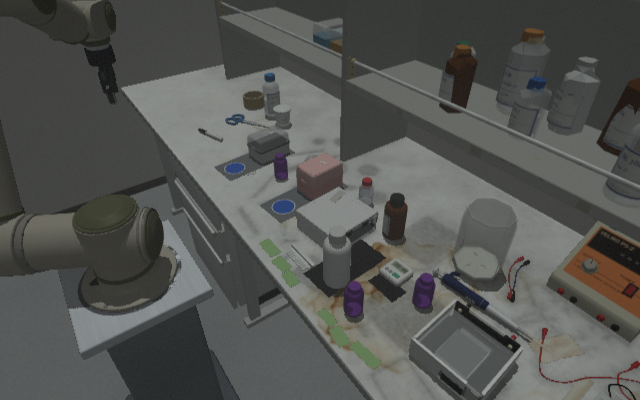

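View pics/top0.png

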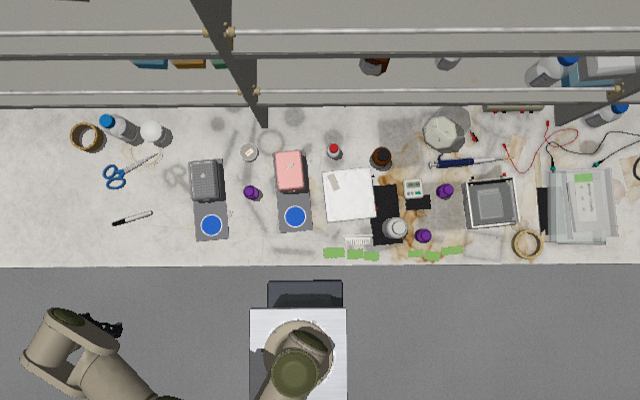

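```bash
python3 - <<'E'
from h import *
d=load("pics/top0.npz"); im=d["pixels"]
c=im[125:275,180:460]; cv2.imwrite("pics/ctop.png",cv2.resize(c,None,fx=2.8,fy=2.8,interpolation=cv2.INTER_CUBIC))
s=load("pics/side0.npz")["pixels"]
c=s[140:360,210:460]; cv2.imwrite("pics/cside.png",cv2.resize(c,None,fx=2.6,fy=2.6,interpolation=cv2.INTER_CUBIC))
hsv=cv2.cvtColor(im,cv2.COLOR_BGR2HSV)
def blobs(m,name,zs,amin=25):
    n,l,st,ce=cv2.connectedComponentsWithStats(m.astype(np.uint8))
    for i in range(1,n):
        if st[i,4]>=amin and 100<ce[i][1]<270:
            print(name,ce[i].round(1),st[i],plane(d,*ce[i],zs).round(4))
H,S,V=hsv[...,0],hsv[...,1],hsv[...,2]
blobs((H>105)&(H<125)&(S>150)&(V>120),"blue",0.002)
blobs(((H<8)|(H>172))&(S>140)&(V>90),"red",0.085)
blobs(((H<12)|(H>170))&(S>50)&(S<140)&(V>150),"pink",0.094,100)
blobs((H>125)&(H<155)&(S>100),"purple",0.085)
blobs((H>45)&(H<85)&(S>80),"green",0.018,5)
blobs((V<60)&(S<200),"dark",0.13,60)
E
```

```text
blue [621.8 107.4] [616 105  13   7  68] [ 0.8111 -1.1003  0.002 ]
blue [294.8 216.1] [286 207  19  19 273] [0.4502 0.0086 0.002 ]
blue [211.1 224.7] [202 216  19  19 271] [0.4235 0.2873 0.002 ]
red [333.3 147.7] [330 144   8   9  59] [ 0.6648 -0.1194  0.085 ]
pink [288.6 169.5] [275 150  29  40 943] [0.5945 0.0229 0.094 ]
purple [444.5 190.6] [437 184  16  14 181] [ 0.5251 -0.4705  0.085 ]
purple [250.9 192.2] [244 186  15  14 155] [0.524  0.1432 0.085 ]
purple [422.6 235.4] [415 229  16  13 165] [ 0.3842 -0.398   0.085 ]
green [583.1 177.3] [574 174  19   8 121] [ 0.572 -0.949  0.018]
green [417.4 192.4] [415 191   6   3  12] [ 0.5254 -0.3984  0.018 ]
green [451.4 250. ] [441 246  21   9 140] [ 0.335  -0.5057  0.018 ]
green [333.5 252.3] [324 248  21  10 191] [ 0.3301 -0.1189  0.018 ]
green [362.2 254.7] [347 249  32  12 260] [ 0.3219 -0.2131  0.018 ]
green [415.3 253.3] [408 250  15   7  91] [ 0.3252 -0.3871  0.018 ]
green [432.  255.3] [425 251  15  10 113] [ 0.3183 -0.4416  0.018 ]
dark [382.6 154.5] [377 148  12  14 131] [ 0.6343 -0.2703  0.13  ]
dark [302.9 179.1] [283 156  26  38 156] [ 0.5598 -0.0235  0.13  ]
dark [219.  187.6] [198 164  28  39 196] [0.535  0.2345 0.13  ]
dark [488.8 181.6] [468 178  44   8 106] [ 0.5481 -0.5957  0.13  ]
dark [384.5 212.1] [ 371  184   32   61 1114] [ 0.4564 -0.2731  0.13  ]
dark [542.7 208.3] [537 188  11  47 362] [ 0.4649 -0.7578  0.13  ]
dark [418.6 203.1] [406 195  25  15 281] [ 0.4834 -0.3781  0.13  ]
```

View pics/ctop.png

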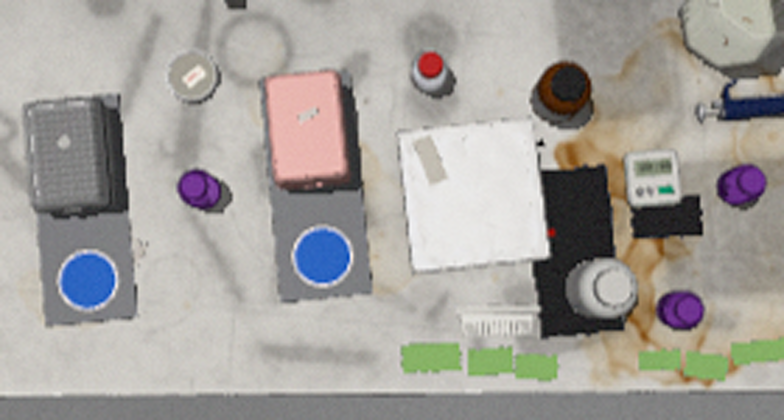

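View pics/cside.png

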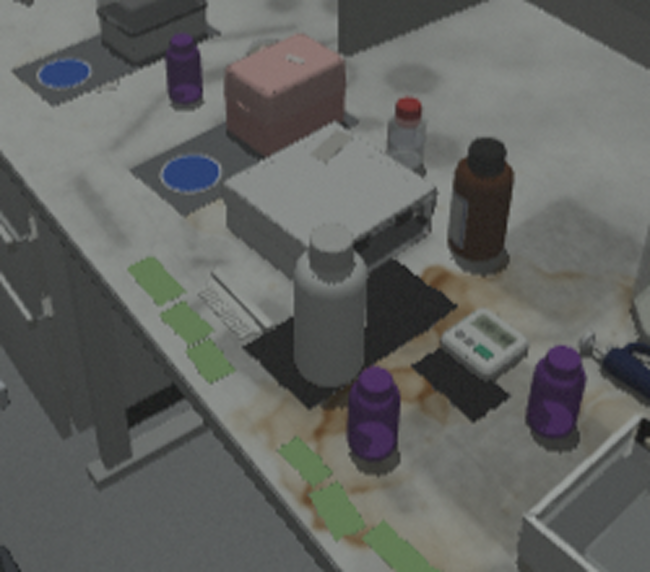

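```bash
python3 - <<'E'
from h import *
d=load("pics/top0.npz"); s=load("pics/side0.npz")
def tri(a,b):
    P=lambda q:q["camera_matrix"]@np.hstack([q["R"],q["t"].reshape(3,1)])
    X=cv2.triangulatePoints(P(d),P(s),np.array(a,float).reshape(2,1),np.array(b,float).reshape(2,1)).ravel();X=X[:3]/X[3]
    return X.round(3),(proj(d,X)-a).round(1),(proj(s,X)-b).round(1)
for a in((228,32),(257,90)): print("rail",tri(a,(350,65)))
print("panel foot",plane(d,265,128,0),plane(s,342,183,0))
# caps: top px vs side px
print("white cap",tri((397.5,228),(337,231)))
print("red cap",tri((333.3,147.7),(367,180)))
print("amber cap",tri((383,154),(397,198)))
# box top corners: top view crop (400,130)(533,118)(548,258)(413,271)
for a,b in(((400,130),(337,124)),((533,118),(436,188)),((548,258),(300,267)),((413,271),(225,185))):
    print("tank",tri((180+a[0]/2.8,125+a[1]/2.8),(210+b[0]/2.6,140+b[1]/2.6)))
print("comb",plane(d,358,241,.004),"petri",plane(d,249,152,.01))
# timer
im=d["pixels"][175:203,400:430]; cv2.imwrite("pics/timer.png",cv2.resize(im,None,fx=18,fy=18,interpolation=cv2.INTER_NEAREST))
im=d["pixels"][205:255,370:440]; cv2.imwrite("pics/white.png",cv2.resize(im,None,fx=10,fy=10,interpolation=cv2.INTER_NEAREST))
E
```

```text
rail (array([0.922, 0.202, 0.293]), array([-8.6, 12.1]), array([15.9, -3.4]))
rail (array([0.77 , 0.092, 0.346]), array([-1. ,  1.5]), array([ 2. , -0.3]))
panel foot [0.74905533 0.10867711 0.        ] [0.67463463 0.00455085 0.        ]
white cap (array([ 0.41 , -0.309,  0.16 ]), array([ 0.5, -0.8]), array([-1.5,  0.2]))
red cap (array([ 0.666, -0.12 ,  0.087]), array([ 0.3, -0.4]), array([-0.7,  0.1]))
amber cap (array([ 0.637, -0.272,  0.128]), array([ 0.1, -0.1]), array([-0.3,  0. ]))
tank (array([ 0.592, -0.086,  0.07 ]), array([ 0.2, -0.3]), array([-0.5,  0.1]))
tank (array([ 0.604, -0.239,  0.073]), array([ 0.2, -0.3]), array([-0.6,  0.1]))
tank (array([ 0.437, -0.25 ,  0.065]), array([-1.2,  2.1]), array([ 4. , -0.5]))
tank (array([ 0.431, -0.1  ,  0.068]), array([ 0.3, -0.6]), array([-1.1,  0.1]))
comb [ 0.3663141  -0.20086345  0.004     ] petri [0.66568631 0.16094466 0.01      ]
```

View pics/timer.png

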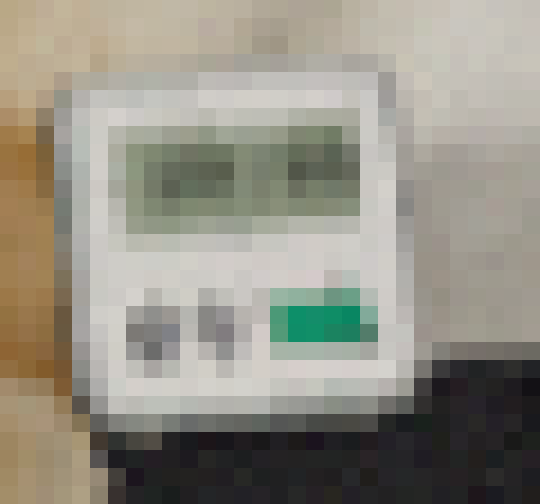

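View pics/white.png

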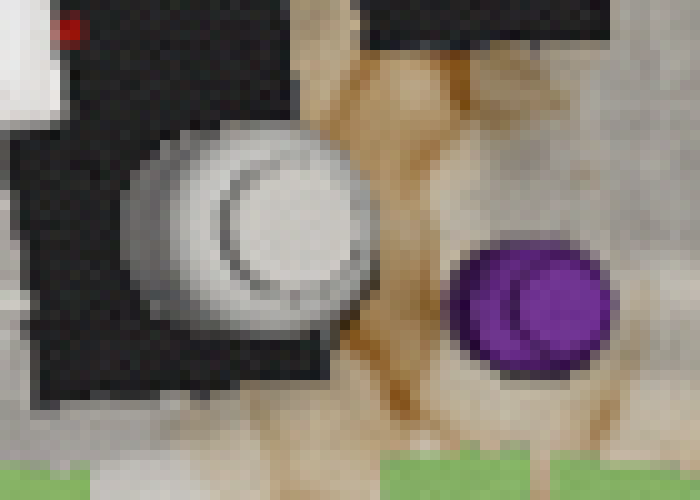

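```bash
cat >> h.py <<'E'
def go(x,y,z,yaw=None):
    s=observe(); p=s["position"]; R=np.array(s["tool_rot"]); 
    cy=np.degrees(np.arctan2(R[1,0],R[0,0])); yaw=cy if yaw is None else yaw
    from scipy.spatial.transform import Rotation as Ro
    a=np.radians(yaw); G=np.array([[np.cos(a),np.sin(a),0],[np.sin(a),-np.cos(a),0],[0,0,-1]])
    w=Ro.from_matrix(R.T@G).as_rotvec()
    D=np.array([x,y,z])-p
    print("t",round(s["time_s"],2),"p",p.round(4),"yaw",cy.round(2),"w",np.round(s["grip_width"],4),"F",s["ft_force"].round(1),"q",s["q"].round(0))
    print("turn",w.round(4),"slide after turn",(G.T@D).round(4),"slide now axes",(R.T@D).round(4))
E
python3 - <<'E'
from h import *
d=load("pics/top0.npz")
print("timer",plane(d,412.7,188.1,.016),"white",plane(d,398.7,227,.16))
t=plane(d,412.7,188.1,.016)
go(t[0],t[1],0.10,94)
E
```

```text
timer [ 0.54007471 -0.38351802  0.016     ] white [ 0.41027807 -0.31068839  0.16      ]
t 0.1 p [0.1581 0.5265 0.2126] yaw 73.28 w 0.0853 F [-0.3  0.1  0.1] q [ 61.  22.  74.  -0.  84. -12.]
turn [-0.0005  0.0012 -0.3616] slide after turn [-0.9344  0.3176  0.1126] slide now axes [-0.7615  0.6277  0.1134]
```

Call:
jog_arm(dr=[[0, 0, -0.12], [0, 0, -0.12], [0, 0, -0.12], [0, 0, 0], [0, 0, 0], [0, 0, 0], [0, 0, 0], [0, 0, 0], [0, 0, 0], [0, 0, 0]], slide=[[0, 0, 0], [0, 0, 0], [0, 0, 0], [-0.045, 0.015, 0], [-0.045, 0.015, 0], [-0.045, 0.015, 0], [-0.045, 0.015, 0], [-0.045, 0.015, 0], [-0.045, 0.015, 0], [-0.045, 0.015, 0]], gripper=[1, 1, 1, 1, 1, 1, 1, 1, 1, 1], force=30)

```text
time_s: 1.1
position: [0.2845, 0.2179, 0.2131]
tool_rot: [[-0.069, 0.998, 0.0], [0.998, 0.069, -0.0], [-0.0, 0.0, -1.0]]
ft_force: [1.6, 0.2, -0.3]
grip_width: 0.0859
```

Call:
jog_arm(dr=[[0, 0, 0], [0, 0, 0], [0, 0, 0], [0, 0, 0], [0, 0, 0], [0, 0, 0], [0, 0, 0], [0, 0, 0], [0, 0, 0], [0, 0, 0]], slide=[[-0.045, 0.015, 0], [-0.045, 0.015, 0], [-0.045, 0.015, 0], [-0.045, 0.015, 0], [-0.045, 0.015, 0], [-0.045, 0.015, 0], [-0.045, 0.015, 0], [-0.045, 0.015, 0], [-0.045, 0.015, 0], [-0.045, 0.015, 0]], gripper=[1, 1, 1, 1, 1, 1, 1, 1, 1, 1])

```text
time_s: 2.1
position: [0.465, -0.2211, 0.2128]
tool_rot: [[-0.068, 0.998, -0.0], [0.998, 0.068, 0.0], [0.001, -0.0, -1.0]]
ft_force: [0.3, 0.2, 1.1]
grip_width: 0.0854
```

```bash
python3 - <<'E'
from h import *
go(.540,-.3835,0.10,94)
E
```

```text
t 2.1 p [ 0.465  -0.2211  0.2128] yaw 93.88 w 0.0854 F [0.3 0.2 1.1] q [ -39.   18.   80.    0.   82. -133.]
turn [-0.0004 -0.0005 -0.0021] slide after turn [-0.1673  0.0635  0.1128] slide now axes [-0.1672  0.0639  0.1127]
```

Call:
jog_arm(dr=[[0, 0, 0], [0, 0, 0], [0, 0, 0], [0, 0, 0], [0, 0, 0], [0, 0, 0], [0, 0, 0], [0, 0, 0], [0, 0, 0], [0, 0, 0]], slide=[[-0.042, 0.016, 0], [-0.042, 0.016, 0], [-0.042, 0.016, 0], [-0.041, 0.0155, 0], [0, 0, 0.04], [0, 0, 0.04], [0, 0, 0.04], [0, 0, 0.03], [0, 0, 0], [0, 0, 0]], gripper=[1, 1, 1, 1, 1, 1, 1, 1, 1, 1])

```text
time_s: 3.1
position: [0.5397, -0.3816, 0.0638]
tool_rot: [[-0.068, 0.998, 0.0], [0.998, 0.068, -0.0], [-0.0, 0.0, -1.0]]
ft_force: [0.7, 0.0, 0.5]
grip_width: 0.0856
```

```bash
python3 - <<'E'
from h import *
go(.540,-.3835,0.013,94)
d=shot("top","pics/top1.png");s=shot("side","pics/side1.png")
a=cv2.resize(d["pixels"][160:220,370:460],None,fx=6,fy=6,interpolation=cv2.INTER_CUBIC)
b=cv2.resize(s["pixels"][200:300,350:450],None,fx=5,fy=5,interpolation=cv2.INTER_CUBIC)
cv2.imwrite("pics/c1.png",a);cv2.imwrite("pics/c1s.png",b)
E
```

```text
t 3.1 p [ 0.5397 -0.3816  0.0638] yaw 93.91 w 0.0856 F [0.7 0.  0.5] q [ -46.   40.   67.   -0.   73. -139.]
turn [ 0.0001  0.0001 -0.0016] slide after turn [-0.0019  0.0001  0.0508] slide now axes [-0.0019  0.0001  0.0508]
```

View pics/c1.png

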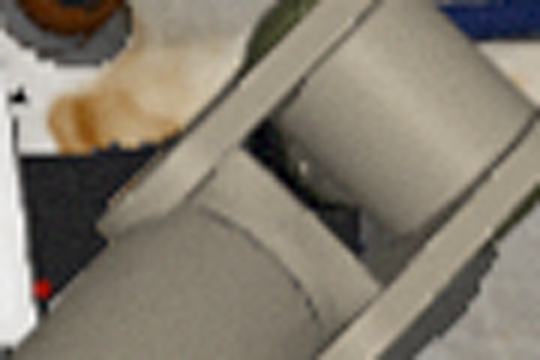

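View pics/c1s.png

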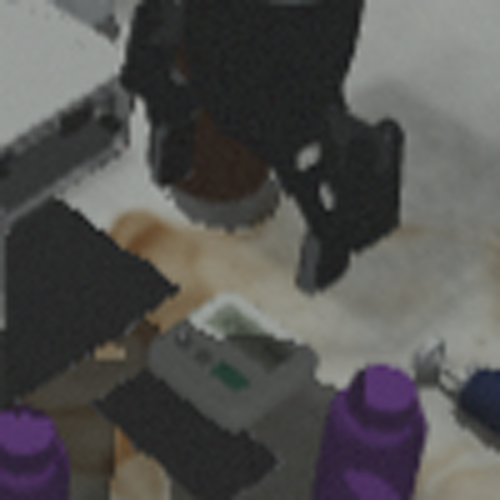

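Call:
jog_arm(dr=[[0, 0, 0], [0, 0, 0], [0, 0, 0], [0, 0, 0], [0, 0, 0], [0, 0, 0], [0, 0, 0], [0, 0, 0], [0, 0, 0], [0, 0, 0]], slide=[[-0.002, 0, 0], [0, 0, 0.02], [0, 0, 0.015], [0, 0, 0.01], [0, 0, 0.003], [0, 0, 0], [0, 0, 0], [0, 0, 0], [0, 0, 0], [0, 0, 0]], gripper=[0.8, 0.8, 0.8, 0.8, 0.8, 0.8, 0.8, 0.8, 0.8, 0.8])

```text
time_s: 4.2
position: [0.5397, -0.3835, 0.0154]
tool_rot: [[-0.068, 0.998, 0.0], [0.998, 0.068, -0.0], [-0.0, 0.0, -1.0]]
ft_force: [0.5, -0.1, -0.5]
grip_width: 0.0767
```

```bash
python3 - <<'E'
from h import *
go(.540,-.3835,0.013,94)
s=shot("side","pics/side2.png")
b=cv2.resize(s["pixels"][220:300,350:450],None,fx=7,fy=7,interpolation=cv2.INTER_CUBIC)
cv2.imwrite("pics/c2s.png",b)
E
```

```text
t 4.2 p [ 0.5397 -0.3835  0.0154] yaw 93.91 w 0.0767 F [ 0.5 -0.1 -0.5] q [ -46.   43.   70.    0.   67. -140.]
turn [ 0.0003  0.0004 -0.0016] slide after turn [-0.0001  0.0003  0.0024] slide now axes [-0.0001  0.0003  0.0024]
```

View pics/c2s.png

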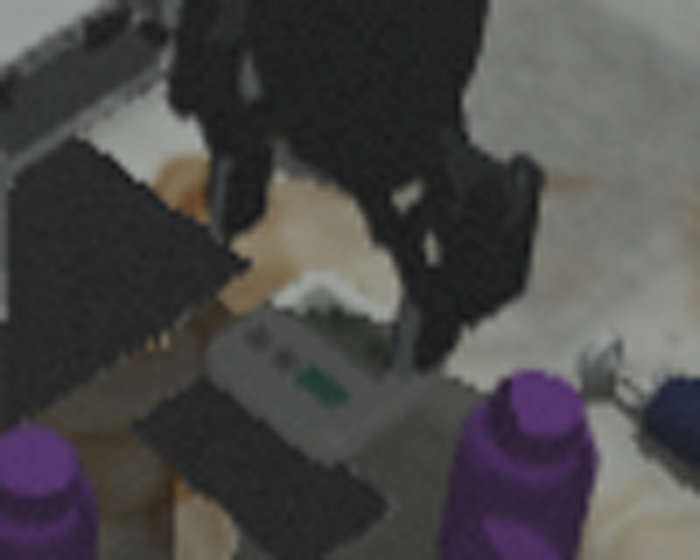

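```bash
python3 - <<'E'
from h import *
s=load("pics/side2.npz")
for z in(0,.005,.01,.015): print(z,proj(s,[.537,-.425,z]),proj(s,[.551,-.424,z]),proj(s,[.529,-.424,z]))
E
```

```text
0 [405.21636321 285.70167447] [409.06057516 282.84644012] [402.53628767 286.9379639 ]
0.005 [405.45423625 284.33151468] [409.30818904 281.47732413] [402.76684708 285.56743162]
0.01 [405.69353308 282.95315379] [409.55727472 280.1000703 ] [402.99879061 284.18867156]
0.015 [405.93426652 281.56651797] [409.80784533 278.71460587] [403.23213077 282.80160942]
```

```bash
python3 - <<'E'
from h import *
s=load("pics/side2.npz")
c=np.array([.54,-.3835]);a=np.radians(4);X=np.array([np.cos(a),np.sin(a)]);Y=np.array([-np.sin(a),np.cos(a)])
b=cv2.resize(s["pixels"][220:300,350:450],None,fx=7,fy=7,interpolation=cv2.INTER_CUBIC)
def dr(p,col):
    u=(proj(s,p)-[350,220]+.5)*7; cv2.circle(b,tuple(int(v) for v in u),4,col,-1); print(p,u.round())
for i in(-1,1):
  for j in(-1,1):
    q=c+X*.033*i+Y*.032*j; dr([*q,.016],(0,0,255))
for i in(-1,1):
  for z in(.004,.015,.03):
    q=c+X*.011*i-Y*.0383; dr([*q,z],(0,255,255) if z<.01 else (255,255,0))
cv2.imwrite("pics/c2m.png",b)
E
```

```text
[np.float64(0.5093125935012378), np.float64(-0.4177240132418705), 0.016] [322. 456.]
[np.float64(0.5048481791816138), np.float64(-0.35387991402524177), 0.016] [187. 347.]
[np.float64(0.5751518208183862), np.float64(-0.41312008597475824), 0.016] [449. 363.]
[np.float64(0.5706874064987623), np.float64(-0.34927598675812954), 0.016] [314. 262.]
[np.float64(0.5316984683915419), np.float64(-0.4224740243361367), 0.004] [375. 458.]
[np.float64(0.5316984683915419), np.float64(-0.4224740243361367), 0.015] [379. 437.]
[np.float64(0.5316984683915419), np.float64(-0.4224740243361367), 0.03] [384. 407.]
[np.float64(0.5536448774972581), np.float64(-0.4209393819137659), 0.004] [417. 427.]
[np.float64(0.5536448774972581), np.float64(-0.4209393819137659), 0.015] [421. 406.]
[np.float64(0.5536448774972581), np.float64(-0.4209393819137659), 0.03] [427. 376.]
```

View pics/c2m.png

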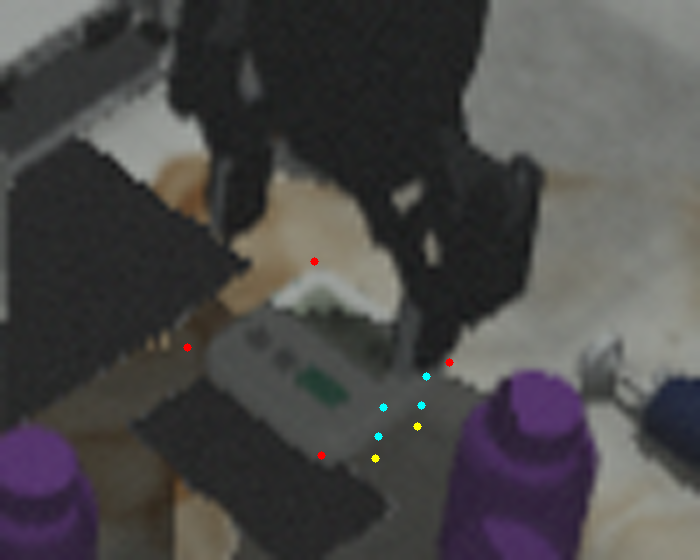

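```bash
python3 - <<'E'
from h import *
s=load("pics/side2.npz")
for z in(.004,.015,.03,.04,.05,.06): print(z,*[((proj(s,[x,y,z])-[350,220]+.5)*7).round() for x,y in((.529,-.3455),(.551,-.344),(.529,-.422),(.529,-.435))])
E
```

```text
0.004 [220. 327.] [262. 299.] [368. 461.] [395. 485.]
0.015 [222. 306.] [264. 278.] [372. 439.] [399. 463.]
0.03 [225. 277.] [268. 249.] [377. 410.] [404. 434.]
0.04 [228. 257.] [271. 229.] [380. 390.] [408. 414.]
0.05 [230. 237.] [273. 209.] [384. 370.] [411. 394.]
0.06 [232. 217.] [276. 189.] [387. 349.] [415. 373.]
```

```bash
python3 - <<'E'
from h import *
s=load("pics/side0.npz"); 
b=cv2.resize(s["pixels"][0:130,60:160],None,fx=6,fy=6,interpolation=cv2.INTER_CUBIC)
x=np.array([.2876,.9577]);y=np.array([.9577,-.2876])
for z,col in((.1916+.01,(0,0,255)),(.2126,(0,255,0)),(.2206,(255,255,0)),(.2746,(255,0,255))):
  for i in(-1,1):
    for j in(-1,1):
      q=np.array([.158,.5265])+x*.0425*i+y*.011*j
      u=(proj(s,[*q,z])-[60,0]+.5)*6; cv2.circle(b,tuple(int(v) for v in u),4,col,-1)
cv2.imwrite("pics/c0m.png",b)
E
```

```text
(no output)
```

View pics/c0m.png

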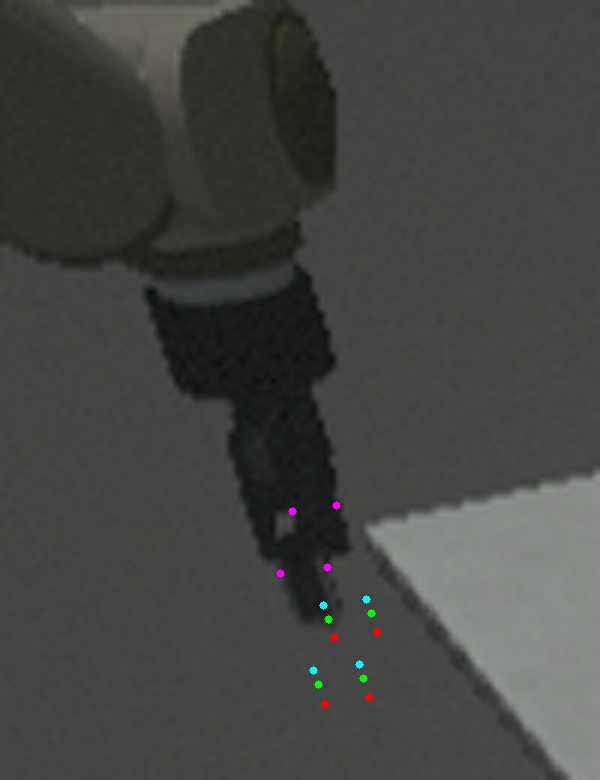

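Call:
jog_arm(dr=[[0, 0, 0], [0, 0, 0], [0, 0, 0], [0, 0, 0], [0, 0, 0], [0, 0, 0], [0, 0, 0], [0, 0, 0], [0, 0, 0], [0, 0, 0]], slide=[[0, 0, 0.003], [0, 0, 0], [0, 0, 0], [0, 0, 0], [0, 0, 0], [0, 0, 0], [0, 0, 0], [0, 0, 0], [0, 0, 0], [0, 0, 0]], gripper=[0.8, 0.8, 0.6, 0.4, 0.4, 0.4, 0.4, 0.4, 0.4, 0.4], force=25)

```text
time_s: 5.25
position: [0.5396, -0.3834, 0.0121]
tool_rot: [[-0.068, 0.998, 0.0], [0.998, 0.068, -0.0], [-0.0, 0.0, -1.0]]
ft_force: [-0.3, -0.3, 0.1]
grip_width: 0.0598
```

```bash
python3 - <<'E'
from h import *
go(.540,-.3835,0.013,94)
s=shot("side","pics/side3.png")
b=cv2.resize(s["pixels"][220:300,350:450],None,fx=7,fy=7,interpolation=cv2.INTER_CUBIC)
cv2.imwrite("pics/c3s.png",b)
E
```

```text
t 5.25 p [ 0.5396 -0.3834  0.0121] yaw 93.91 w 0.0598 F [-0.3 -0.3  0.1] q [ -46.   43.   70.    0.   67. -140.]
turn [ 0.      0.     -0.0016] slide after turn [-0.0001  0.0003 -0.0009] slide now axes [-0.0001  0.0004 -0.0009]
```

View pics/c3s.png

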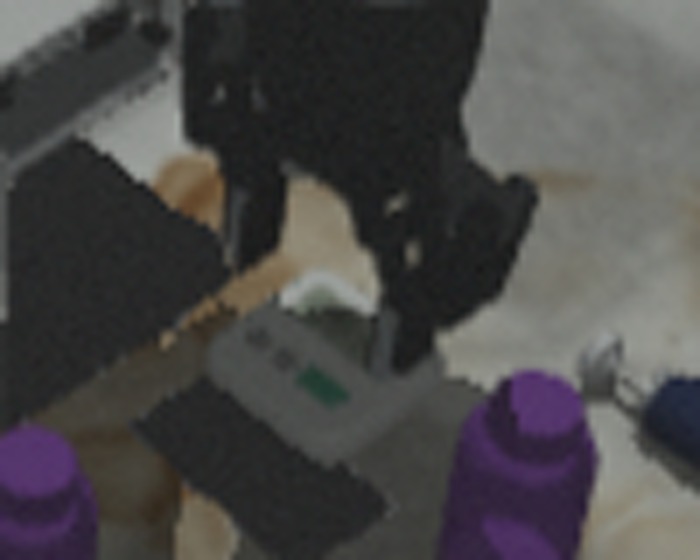

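Call:
jog_arm(dr=[[0, 0, 0], [0, 0, 0], [0, 0, 0], [0, 0, 0], [0, 0, 0], [0, 0, 0], [0, 0, 0], [0, 0, 0], [0, 0, 0], [0, 0, 0]], slide=[[0, 0, 0], [0, 0, 0], [0, 0, 0], [0, 0, 0], [0, 0, 0.008], [0, 0, 0.008], [0, 0, 0.006], [0, 0, 0], [0, 0, 0], [0, 0, 0]], gripper=[0.8, 0.8, 0.8, 0.8, 0.8, 0.8, 0.8, 0.8, 0.8, 0.8])

```text
time_s: 6.3
position: [0.5398, -0.3835, -0.0096]
tool_rot: [[-0.068, 0.998, 0.0], [0.998, 0.068, -0.0], [-0.0, 0.0, -1.0]]
ft_force: [0.5, 0.1, -0.3]
grip_width: 0.0765
```

```bash
python3 - <<'E'
from h import *
go(.540,-.3835,0.013,94)
s=shot("side","pics/side4.png")
b=cv2.resize(s["pixels"][220:300,350:450],None,fx=7,fy=7,interpolation=cv2.INTER_CUBIC)
cv2.imwrite("pics/c4s.png",b)
E
```

```text
t 6.3 p [ 0.5398 -0.3835 -0.0096] yaw 93.91 w 0.0765 F [ 0.5  0.1 -0.3] q [ -46.   45.   71.    0.   64. -140.]
turn [ 0.0003  0.0004 -0.0016] slide after turn [ 0.      0.0002 -0.0226] slide now axes [-0.      0.0003 -0.0226]
```

View pics/c4s.png

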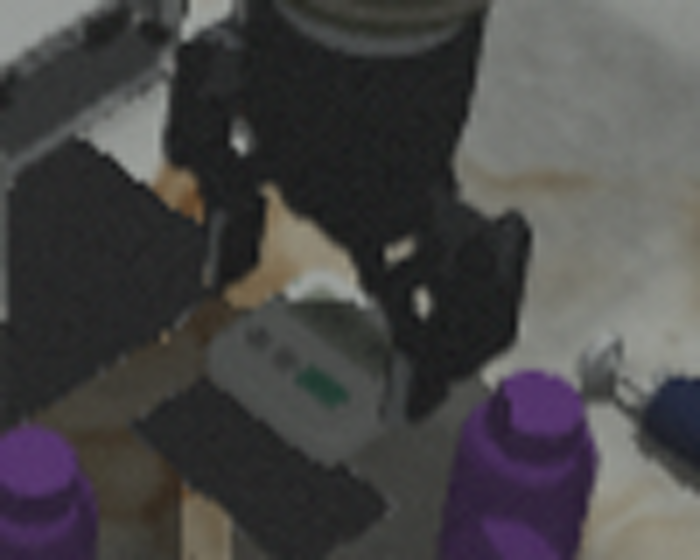

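Call:
jog_arm(dr=[[0, 0, 0], [0, 0, 0], [0, 0, 0], [0, 0, 0], [0, 0, 0], [0, 0, 0], [0, 0, 0], [0, 0, 0], [0, 0, 0], [0, 0, 0]], slide=[[0, 0, 0.006], [0, 0, 0.006], [0, 0, 0.003], [0, 0, 0.002], [0, 0, 0.001], [0, 0, 0], [0, 0, 0], [0, 0, 0], [0, 0, 0], [0, 0, 0]], gripper=[0.8, 0.8, 0.8, 0.8, 0.8, 0.8, 0.8, 0.8, 0.8, 0.8])

```text
time_s: 7.35
position: [0.5396, -0.3834, -0.0278]
tool_rot: [[-0.068, 0.998, 0.0], [0.998, 0.068, -0.0], [-0.0, 0.0, -1.0]]
ft_force: [0.4, -0.0, -0.4]
grip_width: 0.0767
```

```bash
python3 - <<'E'
from h import *
go(.540,-.3835,-0.03,94)
s=shot("side","pics/side5.png")
b=cv2.resize(s["pixels"][220:300,350:450],None,fx=7,fy=7,interpolation=cv2.INTER_CUBIC)
cv2.imwrite("pics/c5s.png",b)
E
```

```text
t 7.35 p [ 0.5396 -0.3834 -0.0278] yaw 93.9 w 0.0767 F [ 0.4 -0.  -0.4] q [ -46.   46.   71.    0.   62. -140.]
turn [ 0.0001  0.0001 -0.0017] slide after turn [-0.0001  0.0004  0.0022] slide now axes [-0.0001  0.0004  0.0022]
```

View pics/c5s.png

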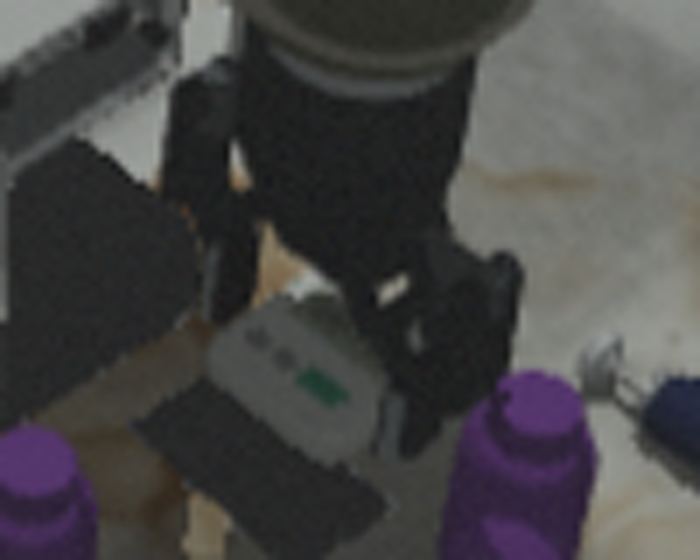

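Call:
jog_arm(dr=[[0, 0, 0], [0, 0, 0], [0, 0, 0], [0, 0, 0], [0, 0, 0], [0, 0, 0], [0, 0, 0], [0, 0, 0], [0, 0, 0], [0, 0, 0]], slide=[[0, 0, 0.003], [0, 0, 0.002], [0, 0, 0.002], [0, 0, 0], [0, 0, 0], [0, 0, 0], [0, 0, 0], [0, 0, 0], [0, 0, 0], [0, 0, 0]], gripper=[0.8, 0.8, 0.8, 0.8, 0.5, 0.4, 0.3, 0.3, 0.3, 0.3])

```text
time_s: 8.4
position: [0.5399, -0.3837, -0.0281]
tool_rot: [[-0.068, 0.998, 0.002], [0.998, 0.068, -0.002], [-0.002, 0.002, -1.0]]
ft_force: [-15.1, 11.6, 50.0]
grip_width: 0.0763
```

```bash
python3 - <<'E'
from h import *
go(.540,-.3835,-0.03,94)
s=shot("side","pics/side6.png")
b=cv2.resize(s["pixels"][220:300,350:450],None,fx=7,fy=7,interpolation=cv2.INTER_CUBIC)
cv2.imwrite("pics/c6s.png",b)
E
```

```text
t 8.4 p [ 0.5399 -0.3837 -0.0281] yaw 93.91 w 0.0763 F [-15.1  11.6  50. ] q [ -46.   46.   71.   -0.   62. -140.]
turn [ 0.0019  0.0025 -0.0015] slide after turn [0.0002 0.0001 0.0019] slide now axes [0.0002 0.0001 0.0019]
```

View pics/c6s.png

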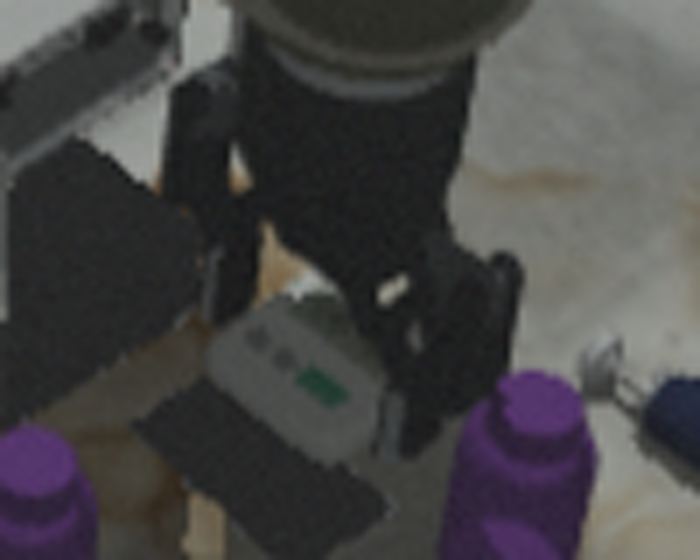

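Call:
jog_arm(dr=[[0, 0, 0], [0, 0, 0], [0, 0, 0], [0, 0, 0], [0, 0, 0], [0, 0, 0], [0, 0, 0], [0, 0, 0], [0, 0, 0], [0, 0, 0]], slide=[[0, 0, -0.006], [0, 0, -0.006], [0, 0, 0], [0, 0, 0], [0, 0, 0], [0, 0, 0], [0, 0, 0], [0, 0, 0], [0, 0, 0], [0, 0, 0]], gripper=[0.8, 0.8, 0.8, 0.7, 0.5, 0.4, 0.3, 0.3, 0.3, 0.3])

```text
time_s: 9.45
position: [0.5396, -0.3833, -0.023]
tool_rot: [[-0.068, 0.998, -0.0], [0.998, 0.068, 0.0], [0.0, -0.0, -1.0]]
ft_force: [-0.4, 0.8, -0.2]
grip_width: 0.0634
```

```bash
python3 - <<'E'
from h import *
go(.540,-.3835,-0.03,94)
E
```

```text
t 9.45 p [ 0.5396 -0.3833 -0.023 ] yaw 93.91 w 0.0634 F [-0.4  0.8 -0.2] q [ -46.   46.   71.    0.   63. -140.]
turn [-0.0002 -0.0002 -0.0016] slide after turn [-0.0002  0.0004  0.007 ] slide now axes [-0.0002  0.0004  0.007 ]
```

Call:
jog_arm(dr=[[0, 0, 0], [0, 0, 0], [0, 0, 0], [0, 0, 0], [0, 0, 0], [0, 0, 0], [0, 0, 0], [0, 0, 0], [0, 0, 0], [0, 0, 0]], slide=[[0, 0, 0], [0, 0, 0], [0, 0, -0.01], [0, 0, -0.02], [0, 0, -0.03], [0, 0, -0.04], [0, 0, -0.04], [0, 0, -0.04], [0, 0, -0.02], [0, 0, 0]], gripper=[0.2, 0.2, 0.2, 0.2, 0.2, 0.2, 0.2, 0.2, 0.2, 0.2], force=45)

```text
time_s: 10.45
position: [0.5405, -0.3841, 0.1815]
tool_rot: [[-0.068, 0.998, 0.005], [0.998, 0.068, -0.005], [-0.006, 0.005, -1.0]]
ft_force: [0.7, 0.2, -1.0]
grip_width: 0.063
```

```bash
python3 - <<'E'
from h import *
go(.5945,.0227,0.177,96)
s=shot("side","pics/side7.png")
b=cv2.resize(s["pixels"][140:300,330:490],None,fx=4,fy=4,interpolation=cv2.INTER_CUBIC)
cv2.imwrite("pics/c7s.png",b)
E
```

```text
t 10.45 p [ 0.5405 -0.3841  0.1815] yaw 93.92 w 0.063 F [ 0.7  0.2 -1. ] q [ -46.   34.   58.    0.   87. -140.]
turn [ 0.0048  0.0057 -0.0364] slide after turn [0.3989 0.0963 0.0045] slide now axes [0.4022 0.0817 0.0026]
```

View pics/c7s.png

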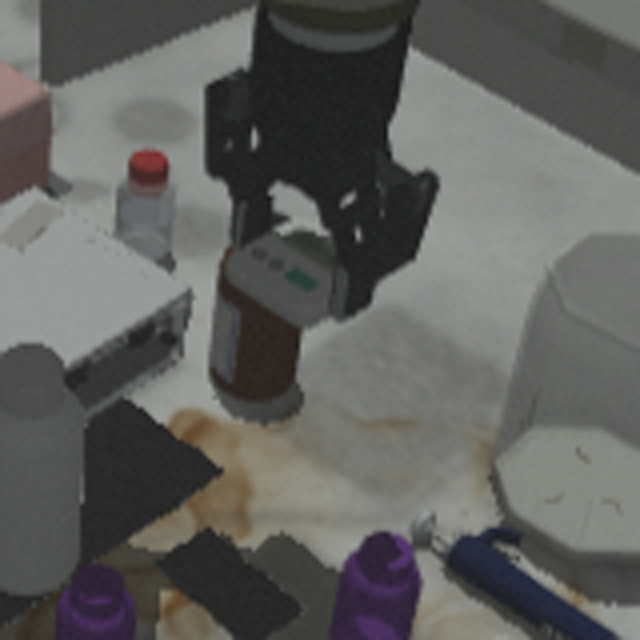

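Call:
jog_arm(dr=[[0, 0, -0.03], [0, 0, 0], [0, 0, 0], [0, 0, 0], [0, 0, 0], [0, 0, 0], [0, 0, 0], [0, 0, 0], [0, 0, 0], [0, 0, 0]], slide=[[0, 0, 0], [0.04, 0.0095, 0], [0.045, 0.0105, 0], [0.05, 0.012, 0], [0.05, 0.012, 0], [0.05, 0.012, 0], [0.05, 0.012, 0], [0.05, 0.012, 0], [0.04, 0.0095, 0], [0.025, 0.005, 0]], gripper=[0.2, 0.2, 0.2, 0.2, 0.2, 0.2, 0.2, 0.2, 0.2, 0.2])

```text
time_s: 11.5
position: [0.5928, 0.0201, 0.1754]
tool_rot: [[-0.102, 0.995, -0.003], [0.995, 0.102, 0.001], [0.001, -0.003, -1.0]]
ft_force: [0.2, -0.9, 0.3]
grip_width: 0.063
```

```bash
python3 - <<'E'
from h import *
go(.5945,.0227,0.10,95.5)
d=shot("top","pics/top8.png");s=shot("side","pics/side8.png")
a=cv2.resize(d["pixels"][130:230,240:340],None,fx=4,fy=4,interpolation=cv2.INTER_CUBIC)
b=cv2.resize(s["pixels"][110:210,270:370],None,fx=4,fy=4,interpolation=cv2.INTER_CUBIC)
cv2.imwrite("pics/c8.png",np.hstack([a,b]))
E
```

```text
t 11.5 p [0.5928 0.0201 0.1754] yaw 95.84 w 0.063 F [ 0.2 -0.9  0.3] q [  -9.   28.   71.    0.   82. -105.]
turn [-0.0031 -0.0013  0.0059] slide after turn [0.0025 0.002  0.0754] slide now axes [0.0023 0.0022 0.0754]
```

View pics/c8.png

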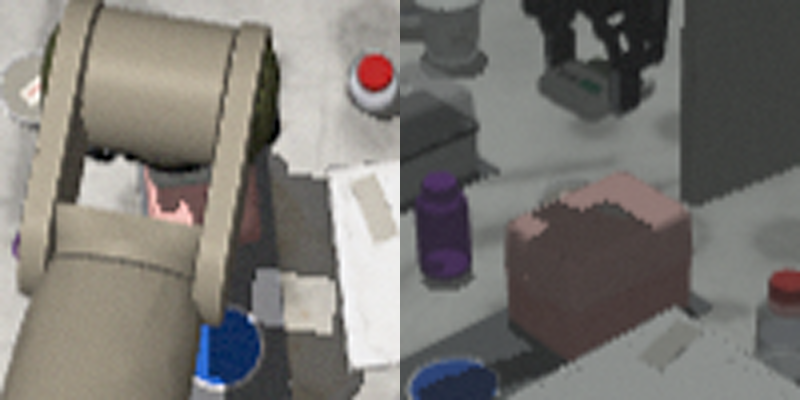

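```bash
python3 - <<'E'
from h import *
s=load("pics/side8.npz")
f=lambda p:((proj(s,p)-[270,110]+.5)*4).round(0)+[400,0]
for z in(.18,.2,.22,.24): print(z,f([.5928,.0201,z]))
c=np.array([.5928,.0201]);a=np.radians(6);X=np.array([np.cos(a),np.sin(a)]);Y=np.array([-np.sin(a),np.cos(a)])
for i,j in((-1,1),(-1,-1),(1,-1),(1,1)):print(f([*(c+X*.033*i+Y*.032*j),.2145]))
s7=load("pics/side7.npz")
f=lambda p:((proj(s7,p)-[330,140]+.5)*4).round(0)
print("s7",f([.5405,-.3841,.2125]))
E
python3 - <<'E'
import sys;sys.path.insert(0,'.')
import cv2,numpy as np
im=cv2.imread('pics/side8.png')
cv2.imwrite('pics/c8b.png',cv2.resize(im[100:150,295:345],None,fx=12,fy=12,interpolation=cv2.INTER_CUBIC))
E
```

```text
0.18 [595. 123.]
0.2 [594.  99.]
0.22 [594.  74.]
0.24 [594.  49.]
[531.  80.]
[589. 112.]
[658.  82.]
[599.  51.]
s7 [299. 277.]
```

View pics/c8b.png

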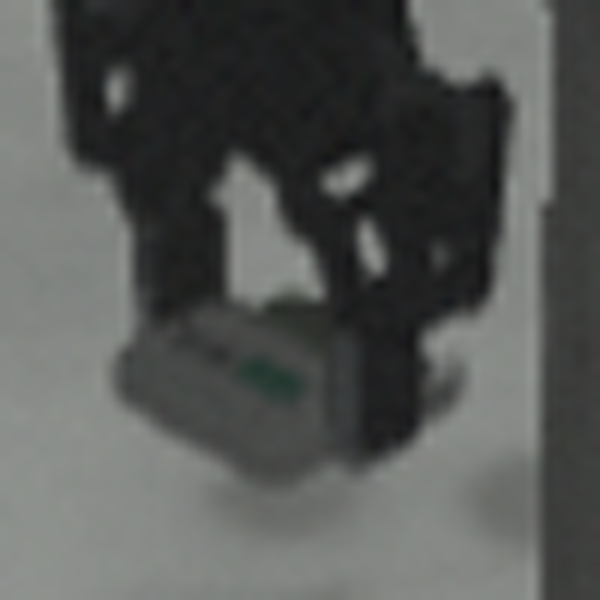

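Call:
jog_arm(dr=[[0, 0, 0], [0, 0, 0], [0, 0, 0], [0, 0, 0], [0, 0, 0], [0, 0, 0], [0, 0, 0], [0, 0, 0], [0, 0, 0], [0, 0, 0]], slide=[[0.0015, 0.001, 0], [0, 0, 0.025], [0, 0, 0.03], [0, 0, 0.02], [0, 0, 0.012], [0, 0, 0.008], [0, 0, 0.004], [0, 0, 0], [0, 0, 0], [0, 0, 0]], gripper=[0.2, 0.2, 0.2, 0.2, 0.2, 0.2, 0.2, 0.2, 0.2, 0.2])

```text
time_s: 12.6
position: [0.5947, 0.0185, 0.0789]
tool_rot: [[-0.098, 0.995, 0.001], [0.995, 0.098, -0.0], [-0.0, 0.001, -1.0]]
ft_force: [0.2, 0.0, -0.7]
grip_width: 0.0623
```

```bash
python3 - <<'E'
from h import *
go(.5945,.0227,0.072,95.5)
s=shot("side","pics/side9.png")
b=cv2.resize(s["pixels"][130:210,280:360],None,fx=7,fy=7,interpolation=cv2.INTER_CUBIC)
cv2.imwrite("pics/c9.png",b)
E
```

```text
t 12.6 p [0.5947 0.0185 0.0789] yaw 95.63 w 0.0623 F [ 0.2  0.  -0.7] q [ -10.   33.   78.   -0.   68. -105.]
turn [0.0013 0.0004 0.0023] slide after turn [0.0042 0.0002 0.0069] slide now axes [0.0042 0.0002 0.0069]
```

View pics/c9.png

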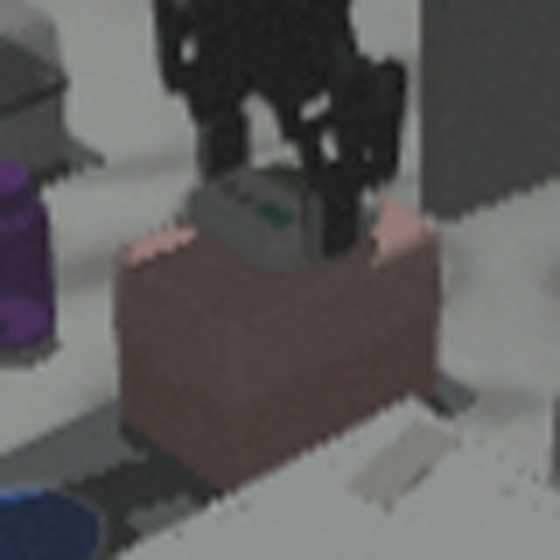

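Call:
jog_arm(dr=[[0, 0, 0], [0, 0, 0], [0, 0, 0], [0, 0, 0], [0, 0, 0], [0, 0, 0], [0, 0, 0], [0, 0, 0], [0, 0, 0], [0, 0, 0]], slide=[[0.004, 0, 0], [0, 0, 0.003], [0, 0, 0.003], [0, 0, 0.002], [0, 0, 0], [0, 0, 0], [0, 0, 0], [0, 0, 0], [0, 0, 0], [0, 0, 0]], gripper=[0.2, 0.2, 0.2, 0.2, 0.2, 0.2, 0.6, 0.7, 0.8, 0.8])

```text
time_s: 13.65
position: [0.5939, 0.0224, 0.0699]
tool_rot: [[-0.098, 0.995, -0.0], [0.995, 0.098, 0.0], [0.0, -0.0, -1.0]]
ft_force: [0.8, 0.6, -0.7]
grip_width: 0.0771
```

```bash
python3 - <<'E'
from h import *
go(.666,-.120,0.15,95.5)
E
```

```text
t 13.65 p [0.5939 0.0224 0.0699] yaw 95.63 w 0.0771 F [ 0.8  0.6 -0.7] q [  -9.   34.   79.   -0.   67. -105.]
turn [-0.0003 -0.      0.0022] slide after turn [-0.1487  0.0581 -0.0801] slide now axes [-0.1488  0.0578 -0.0801]
```

Call:
jog_arm(dr=[[0, 0, 0], [0, 0, 0], [0, 0, 0], [0, 0, 0], [0, 0, 0], [0, 0, 0], [0, 0, 0], [0, 0, 0], [0, 0, 0], [0, 0, 0]], slide=[[0, 0, -0.01], [0, 0, -0.03], [0, 0, -0.04], [0, 0, -0.02], [-0.04, 0.01, 0], [-0.045, 0.015, 0], [-0.04, 0.015, 0], [-0.024, 0.018, 0], [0, 0, 0], [0, 0, 0]], gripper=[1, 1, 1, 1, 1, 1, 1, 1, 1, 1])

```text
time_s: 14.65
position: [0.6661, -0.1202, 0.1702]
tool_rot: [[-0.098, 0.995, -0.0], [0.995, 0.098, 0.0], [0.0, -0.0, -1.0]]
ft_force: [-0.2, 0.1, 0.6]
grip_width: 0.0853
```

```bash
python3 - <<'E'
from h import *
go(.666,-.120,0.015,95.5)
d=shot("top","pics/top10.png");s=shot("side","pics/side10.png")
a=cv2.resize(d["pixels"][120:220,260:360],None,fx=4,fy=4,interpolation=cv2.INTER_CUBIC)
b=cv2.resize(s["pixels"][110:210,290:390],None,fx=4,fy=4,interpolation=cv2.INTER_CUBIC)
cv2.imwrite("pics/c10.png",np.hstack([a,b]))
E
```

```text
t 14.65 p [ 0.6661 -0.1202  0.1702] yaw 95.6 w 0.0853 F [-0.2  0.1  0.6] q [ -20.   37.   56.    0.   88. -116.]
turn [-0.0002 -0.0003  0.0017] slide after turn [ 2.000e-04 -1.000e-04  1.552e-01] slide now axes [ 2.000e-04 -1.000e-04  1.552e-01]
```

View pics/c10.png

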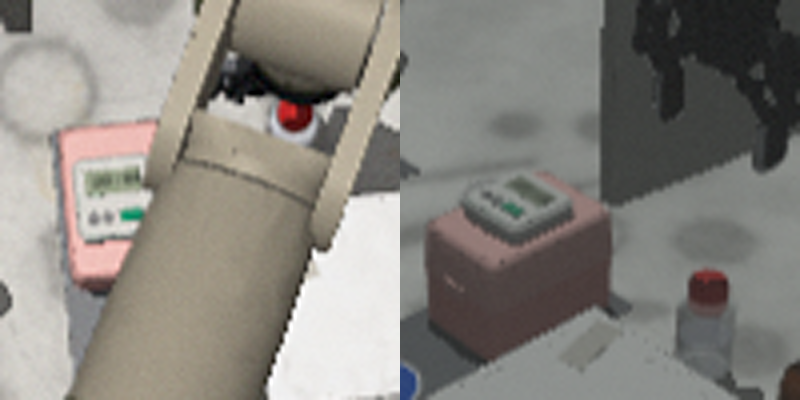

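Call:
jog_arm(dr=[[0, 0, 0], [0, 0, 0], [0, 0, 0], [0, 0, 0], [0, 0, 0], [0, 0, 0], [0, 0, 0], [0, 0, 0], [0, 0, 0], [0, 0, 0]], slide=[[0, 0, 0.035], [0, 0, 0.035], [0, 0, 0.035], [0, 0, 0.03], [0, 0, 0.02], [0, 0, 0.01], [0, 0, 0], [0, 0, 0], [0, 0, 0], [0, 0, 0]], gripper=[1, 1, 1, 1, 1, 1, 1, 1, 1, 1])

```text
time_s: 15.75
position: [0.6667, -0.1202, 0.0063]
tool_rot: [[-0.098, 0.995, 0.002], [0.995, 0.098, -0.001], [-0.001, 0.002, -1.0]]
ft_force: [0.5, 0.2, -0.1]
grip_width: 0.0858
```

```bash
python3 - <<'E'
from h import *
go(.666,-.120,0.015,95.5)
d=shot("top","pics/top11.png");s=shot("side","pics/side11.png")
a=cv2.resize(d["pixels"][120:220,260:360],None,fx=4,fy=4,interpolation=cv2.INTER_CUBIC)
b=cv2.resize(s["pixels"][110:210,310:410],None,fx=4,fy=4,interpolation=cv2.INTER_CUBIC)
cv2.imwrite("pics/c11.png",np.hstack([a,b]))
E
```

```text
t 15.75 p [ 0.6667 -0.1202  0.0063] yaw 95.63 w 0.0858 F [ 0.5  0.2 -0.1] q [ -20.   45.   67.   -0.   68. -116.]
turn [0.0017 0.0008 0.0023] slide after turn [ 0.0003 -0.0007 -0.0087] slide now axes [ 0.0003 -0.0007 -0.0087]
```

View pics/c11.png

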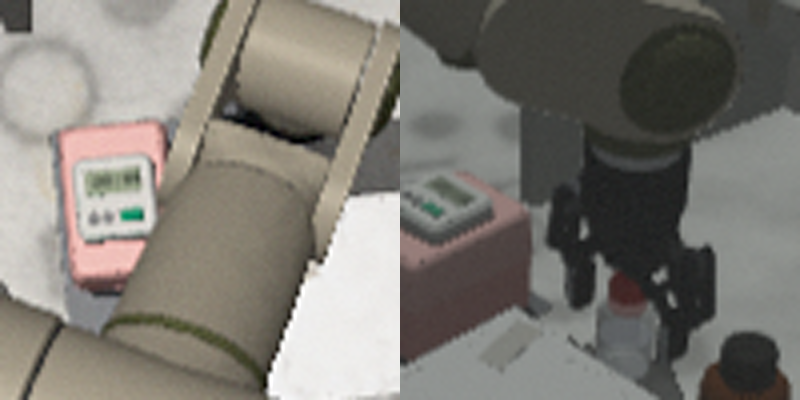

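Call:
jog_arm(dr=[[0, 0, 0], [0, 0, 0], [0, 0, 0], [0, 0, 0], [0, 0, 0], [0, 0, 0], [0, 0, 0], [0, 0, 0], [0, 0, 0], [0, 0, 0]], slide=[[0, 0, 0], [0, 0, 0], [0, 0, 0], [0, 0, 0], [0, 0, 0], [0, 0, 0], [0, 0, 0], [0, 0, 0], [0, 0, -0.01], [0, 0, -0.02]], gripper=[0.6, 0.4, 0.2, 0, -0.2, -0.3, -0.3, -0.3, -0.3, -0.3], force=40)

```text
time_s: 16.85
position: [0.6653, -0.1198, 0.0342]
tool_rot: [[-0.098, 0.995, -0.004], [0.995, 0.098, 0.001], [0.002, -0.003, -1.0]]
ft_force: [0.5, -0.3, -0.9]
grip_width: 0.0431
```

```bash
python3 - <<'E'
from h import *
go(.4235,.2873,0.20,95.5)
s=shot("side","pics/side12.png")
b=cv2.resize(s["pixels"][110:210,310:410],None,fx=4,fy=4,interpolation=cv2.INTER_CUBIC)
cv2.imwrite("pics/c12.png",b)
E
```

```text
t 16.85 p [ 0.6653 -0.1198  0.0342] yaw 95.63 w 0.0431 F [ 0.5 -0.3 -0.9] q [ -20.   43.   66.   -0.   71. -116.]
turn [-0.0034 -0.0016  0.0022] slide after turn [ 0.4284 -0.2016 -0.1658] slide now axes [ 0.4291 -0.2012 -0.1645]
```

View pics/c12.png

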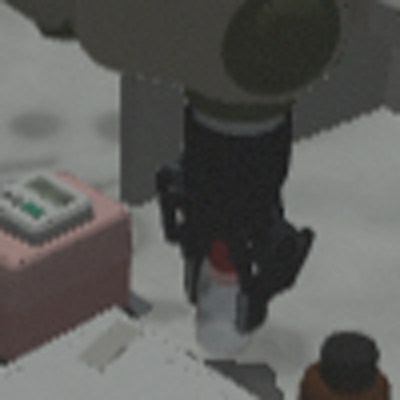

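Call:
jog_arm(dr=[[0, 0, 0], [0, 0, 0], [0, 0, 0], [0, 0, 0], [0, 0, 0], [0, 0, 0], [0, 0, 0], [0, 0, 0], [0, 0, 0], [0, 0, 0]], slide=[[0, 0, -0.03], [0, 0, -0.035], [0, 0, -0.035], [0, 0, -0.035], [0.02, -0.01, 0], [0.04, -0.02, 0], [0.043, -0.02, 0], [0.043, -0.02, 0], [0.043, -0.02, 0], [0.043, -0.02, 0]], gripper=[-0.3, -0.3, -0.3, -0.3, -0.3, -0.3, -0.3, -0.3, -0.3, -0.3])

```text
time_s: 17.9
position: [0.5328, 0.1014, 0.1703]
tool_rot: [[-0.098, 0.995, 0.0], [0.995, 0.098, 0.0], [-0.0, 0.0, -1.0]]
ft_force: [0.2, 0.7, -0.5]
grip_width: 0.0433
```

Call:
jog_arm(dr=[[0, 0, 0], [0, 0, 0], [0, 0, 0], [0, 0, 0], [0, 0, 0], [0, 0, 0], [0, 0, 0], [0, 0, 0], [0, 0, 0], [0, 0, 0]], slide=[[0.043, -0.02, 0], [0.043, -0.02, 0], [0.043, -0.02, 0], [0.04, -0.02, 0], [0.02, -0.008, 0], [0, 0, 0], [0, 0, 0], [0, 0, 0], [0, 0, 0], [0, 0, 0]], gripper=[-0.3, -0.3, -0.3, -0.3, -0.3, -0.3, -0.3, -0.3, -0.3, -0.3])

```text
time_s: 18.9
position: [0.4284, 0.2788, 0.1701]
tool_rot: [[-0.097, 0.995, -0.0], [0.995, 0.097, -0.0], [-0.0, -0.0, -1.0]]
ft_force: [-0.0, 1.2, -0.6]
grip_width: 0.0432
```

```bash
python3 - <<'E'
from h import *
go(.4235,.2873,0.01,95.5)
d=shot("top","pics/top13.png");s=shot("side","pics/side13.png")
a=cv2.resize(d["pixels"][150:270,180:280],None,fx=4,fy=4,interpolation=cv2.INTER_CUBIC)
b=cv2.resize(s["pixels"][80:200,200:300],None,fx=4,fy=4,interpolation=cv2.INTER_CUBIC)
cv2.imwrite("pics/c13.png",np.hstack([a,b]))
E
```

```text
t 18.9 p [0.4284 0.2788 0.1701] yaw 95.55 w 0.0432 F [-0.   1.2 -0.6] q [ 20.  20.  85.  -0.  75. -76.]
turn [-0.      0.      0.0008] slide after turn [ 0.009  -0.0041  0.1601] slide now axes [ 0.009  -0.0041  0.1601]
```

View pics/c13.png

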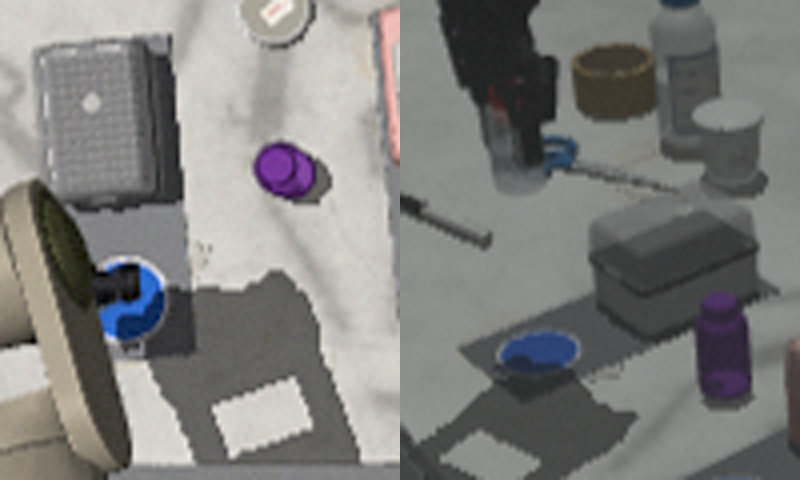

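Call:
jog_arm(dr=[[0, 0, 0], [0, 0, 0], [0, 0, 0], [0, 0, 0], [0, 0, 0], [0, 0, 0], [0, 0, 0], [0, 0, 0], [0, 0, 0], [0, 0, 0]], slide=[[0.009, -0.004, 0], [0, 0, 0.035], [0, 0, 0.035], [0, 0, 0.035], [0, 0, 0.025], [0, 0, 0.015], [0, 0, 0.006], [0, 0, 0], [0, 0, 0], [0, 0, 0]], gripper=[-0.3, -0.3, -0.3, -0.3, -0.3, -0.3, -0.3, -0.3, -0.3, -0.3])

```text
time_s: 20.0
position: [0.4235, 0.2883, 0.02]
tool_rot: [[-0.098, 0.995, 0.002], [0.995, 0.098, 0.001], [0.0, 0.002, -1.0]]
ft_force: [-0.5, -1.2, -0.4]
grip_width: 0.0434
```

```bash
python3 - <<'E'
from h import *
go(.4235,.2873,0.008,95.5)
s=shot("side","pics/side14.png")
b=cv2.resize(s["pixels"][110:190,200:280],None,fx=7,fy=7,interpolation=cv2.INTER_CUBIC)
cv2.imwrite("pics/c14.png",b)
E
```

```text
t 20.0 p [0.4235 0.2883 0.02  ] yaw 95.63 w 0.0434 F [-0.5 -1.2 -0.4] q [ 21.  31.  96.   0.  53. -75.]
turn [ 0.0018 -0.0005  0.0023] slide after turn [-0.001  -0.0001  0.012 ] slide now axes [-0.001  -0.0002  0.012 ]
```

View pics/c14.png

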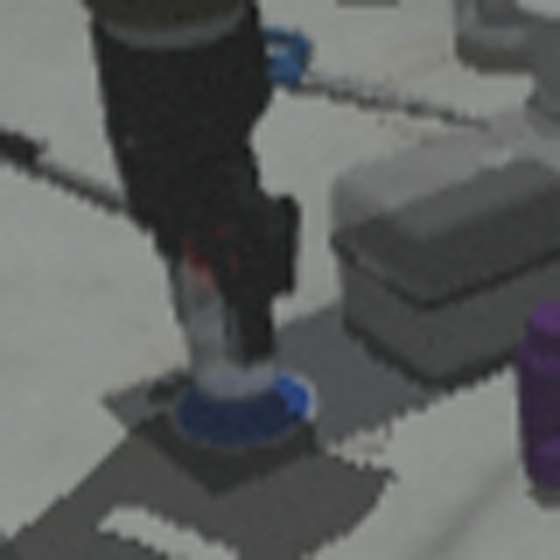

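Call:
jog_arm(dr=[[0, 0, 0], [0, 0, 0], [0, 0, 0], [0, 0, 0], [0, 0, 0], [0, 0, 0], [0, 0, 0], [0, 0, 0], [0, 0, 0], [0, 0, 0]], slide=[[0, 0, 0.005], [0, 0, 0.003], [0, 0, 0.002], [0, 0, 0.002], [0, 0, 0], [0, 0, 0], [0, 0, 0], [0, 0, 0], [0, 0, 0], [0, 0, 0]], gripper=[-0.3, -0.3, -0.3, -0.3, -0.3, -0.3, 0.1, 0.2, 0.3, 0.5])

```text
time_s: 21.05
position: [0.4231, 0.288, 0.0071]
tool_rot: [[-0.098, 0.995, -0.0], [0.995, 0.098, -0.0], [-0.0, -0.0, -1.0]]
ft_force: [-0.1, -0.3, -1.2]
grip_width: 0.0638
```

Call:
jog_arm(dr=[[0, 0, 0], [0, 0, 0], [0, 0, 0], [0, 0, 0], [0, 0, 0], [0, 0, 0], [0, 0, 0], [0, 0, 0], [0, 0, 0], [0, 0, 0]], slide=[[0, 0, -0.01], [0, 0, -0.03], [0, 0, -0.035], [0, 0, -0.035], [0, 0, -0.035], [0, 0, -0.02], [-0.05, 0, 0], [-0.05, 0, 0], [-0.05, 0, 0], [-0.05, 0, 0]], gripper=[1, 1, 1, 1, 1, 1, 1, 1, 1, 1])

```text
time_s: 22.05
position: [0.4424, 0.0873, 0.173]
tool_rot: [[-0.099, 0.995, 0.001], [0.995, 0.099, -0.0], [-0.0, 0.001, -1.0]]
ft_force: [1.6, 0.8, -0.8]
grip_width: 0.0852
```

```bash
python3 - <<'E'
from h import *
go(.636,-.271,0.16,95.5)
d=shot("top","pics/top15.png");s=shot("side","pics/side15.png")
a=cv2.resize(d["pixels"][150:270,180:280],None,fx=4,fy=4,interpolation=cv2.INTER_CUBIC)
b=cv2.resize(s["pixels"][80:200,200:300],None,fx=4,fy=4,interpolation=cv2.INTER_CUBIC)
cv2.imwrite("pics/c15.png",np.hstack([a,b]))
E
```

```text
t 22.05 p [0.4424 0.0873 0.173 ] yaw 95.66 w 0.0852 F [ 1.6  0.8 -0.8] q [  -4.   14.   93.   -0.   73. -100.]
turn [0.0011 0.0002 0.0028] slide after turn [-0.3752  0.1584  0.013 ] slide now axes [-0.3756  0.1573  0.0132]
```

View pics/c15.png

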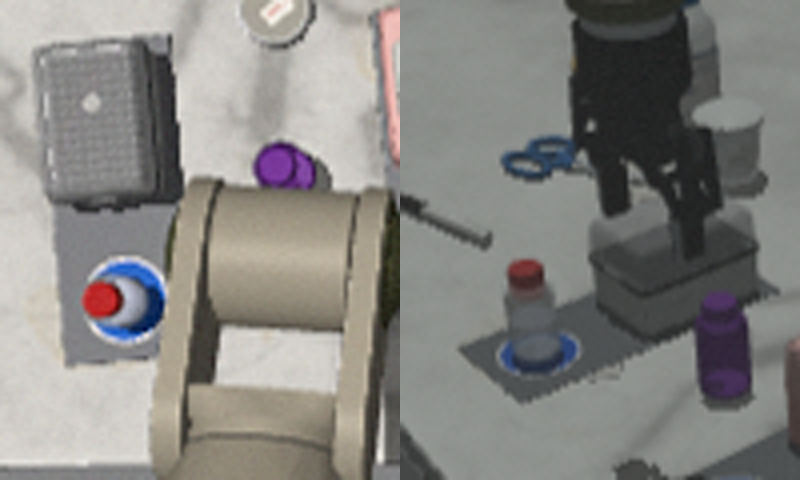

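Call:
jog_arm(dr=[[0, 0, 0], [0, 0, 0], [0, 0, 0], [0, 0, 0], [0, 0, 0], [0, 0, 0], [0, 0, 0], [0, 0, 0], [0, 0, 0], [0, 0, 0]], slide=[[-0.04, 0.017, 0], [-0.045, 0.019, 0], [-0.045, 0.019, 0], [-0.045, 0.019, 0], [-0.045, 0.019, 0], [-0.045, 0.019, 0], [-0.045, 0.019, 0], [-0.045, 0.019, 0], [-0.02, 0.008, 0], [0, 0, 0]], gripper=[1, 1, 1, 1, 1, 1, 1, 1, 1, 1])

```text
time_s: 23.15
position: [0.6373, -0.2707, 0.1714]
tool_rot: [[-0.096, 0.995, -0.0], [0.995, 0.096, 0.0], [0.0, -0.0, -1.0]]
ft_force: [-0.3, 0.5, -1.4]
grip_width: 0.0854
```

```bash
python3 - <<'E'
from h import *
go(.636,-.271,0.055,95.5)
E
```

```text
t 23.15 p [ 0.6373 -0.2707  0.1714] yaw 95.51 w 0.0854 F [-0.3  0.5 -1.4] q [ -33.   38.   52.   -0.   90. -128.]
turn [-0.0004 -0.0001  0.0001] slide after turn [-0.0002 -0.0013  0.1164] slide now axes [-0.0002 -0.0013  0.1164]
```

Call:
jog_arm(dr=[[0, 0, 0], [0, 0, 0], [0, 0, 0], [0, 0, 0], [0, 0, 0], [0, 0, 0], [0, 0, 0], [0, 0, 0], [0, 0, 0], [0, 0, 0]], slide=[[0, -0.001, 0.03], [0, 0, 0.035], [0, 0, 0.03], [0, 0, 0.015], [0, 0, 0.006], [0, 0, 0], [0, 0, 0], [0, 0, 0], [0, 0, 0], [0, 0, 0]], gripper=[1, 1, 1, 1, 1, 1, 1, 1, 1, 1])

```text
time_s: 24.15
position: [0.6358, -0.2689, 0.0567]
tool_rot: [[-0.098, 0.995, 0.001], [0.995, 0.098, -0.0], [-0.0, 0.001, -1.0]]
ft_force: [0.0, -0.1, -0.6]
grip_width: 0.0849
```

```bash
python3 - <<'E'
from h import *
go(.636,-.271,0.055,95.5)
s=shot("side","pics/side16.png")
b=cv2.resize(s["pixels"][140:260,340:460],None,fx=5,fy=5,interpolation=cv2.INTER_CUBIC)
cv2.imwrite("pics/c16.png",b)
E
```

```text
t 24.15 p [ 0.6358 -0.2689  0.0567] yaw 95.62 w 0.0849 F [ 0.  -0.1 -0.6] q [ -33.   43.   62.    0.   75. -128.]
turn [0.0006 0.0005 0.0022] slide after turn [-0.0021 -0.      0.0017] slide now axes [-0.0021 -0.      0.0017]
```

View pics/c16.png

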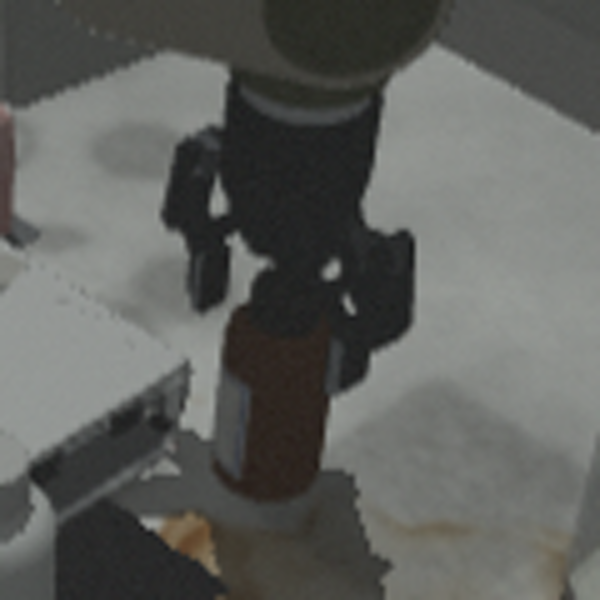

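Call:
jog_arm(dr=[[0, 0, 0], [0, 0, 0], [0, 0, 0], [0, 0, 0], [0, 0, 0], [0, 0, 0], [0, 0, 0], [0, 0, 0], [0, 0, 0], [0, 0, 0]], slide=[[-0.001, 0, 0], [0, 0, 0], [0, 0, 0], [0, 0, 0], [0, 0, 0], [0, 0, 0], [0, 0, 0], [0, 0, -0.01], [0, 0, -0.02], [0, 0, 0]], gripper=[0.7, 0.5, 0.3, 0.1, 0, 0, 0, 0, 0, 0], force=55)

```text
time_s: 25.2
position: [0.6367, -0.2699, 0.0885]
tool_rot: [[-0.098, 0.995, 0.003], [0.995, 0.098, -0.001], [-0.002, 0.003, -1.0]]
ft_force: [0.4, -0.1, -2.1]
grip_width: 0.0589
```

```bash
python3 - <<'E'
from h import *
go(.4369,.148,0.20,95.5)
s=shot("side","pics/side17.png")
b=cv2.resize(s["pixels"][140:260,340:460],None,fx=5,fy=5,interpolation=cv2.INTER_CUBIC)
cv2.imwrite("pics/c17.png",b)
E
```

```text
t 25.2 p [ 0.6367 -0.2699  0.0885] yaw 95.64 w 0.0589 F [ 0.4 -0.1 -2.1] q [ -33.   41.   60.    0.   79. -128.]
turn [0.003  0.0018 0.0025] slide after turn [ 0.4351 -0.1588 -0.1115] slide now axes [ 0.4353 -0.1574 -0.1128]
```

View pics/c17.png

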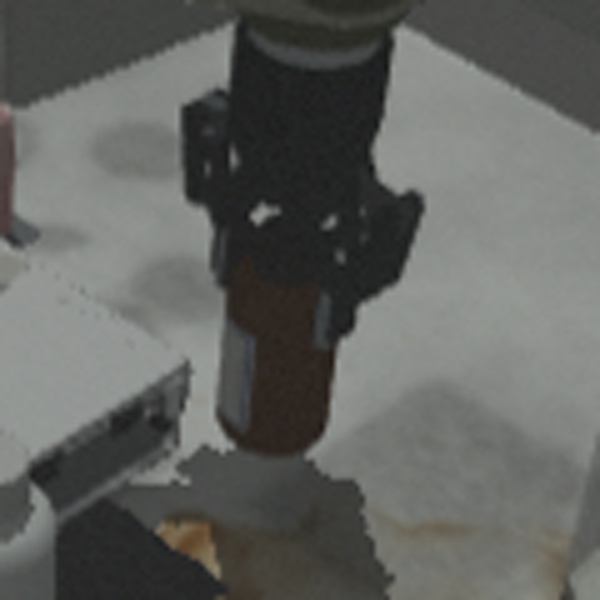

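Call:
jog_arm(dr=[[0, 0, 0], [0, 0, 0], [0, 0, 0], [0, 0, 0], [0, 0, 0], [0, 0, 0], [0, 0, 0], [0, 0, 0], [0, 0, 0], [0, 0, 0]], slide=[[0, 0, -0.03], [0, 0, -0.035], [0, 0, -0.035], [0, 0, -0.02], [0.02, -0.008, 0], [0.035, -0.013, 0], [0.04, -0.015, 0], [0.04, -0.015, 0], [0.04, -0.015, 0], [0.04, -0.015, 0]], gripper=[0, 0, 0, 0, 0, 0, 0, 0, 0, 0])

```text
time_s: 26.25
position: [0.5326, -0.062, 0.2049]
tool_rot: [[-0.098, 0.995, -0.002], [0.995, 0.098, 0.001], [0.001, -0.002, -1.0]]
ft_force: [0.6, 0.2, -2.4]
grip_width: 0.0588
```

Call:
jog_arm(dr=[[0, 0, 0], [0, 0, 0], [0, 0, 0], [0, 0, 0], [0, 0, 0], [0, 0, 0], [0, 0, 0], [0, 0, 0], [0, 0, 0], [0, 0, 0]], slide=[[0.04, -0.015, 0], [0.04, -0.015, 0], [0.04, -0.014, 0], [0.04, -0.014, 0], [0.035, -0.011, 0], [0.02, -0.007, 0], [0, 0, 0], [0, 0, 0], [0, 0, 0], [0, 0, 0]], gripper=[0, 0, 0, 0, 0, 0, 0, 0, 0, 0])

```text
time_s: 27.25
position: [0.4377, 0.142, 0.2058]
tool_rot: [[-0.097, 0.995, -0.001], [0.995, 0.097, -0.0], [-0.0, -0.001, -1.0]]
ft_force: [-0.1, 0.1, -2.5]
grip_width: 0.0588
```

```bash
python3 - <<'E'
from h import *
go(.4369,.148,0.057,95.5)
d=shot("top","pics/top18.png");s=shot("side","pics/side18.png")
a=cv2.resize(d["pixels"][150:270,200:300],None,fx=4,fy=4,interpolation=cv2.INTER_CUBIC)
b=cv2.resize(s["pixels"][80:220,210:310],None,fx=4,fy=4,interpolation=cv2.INTER_CUBIC)[:480]
cv2.imwrite("pics/c18.png",np.hstack([a,b]))
E
```

```text
t 27.25 p [0.4377 0.142  0.2058] yaw 95.55 w 0.0588 F [-0.1  0.1 -2.5] q [  3.  13.  88.  -0.  78. -92.]
turn [-0.0006  0.0001  0.0009] slide after turn [ 0.0061 -0.0002  0.1488] slide now axes [ 6.100e-03 -1.000e-04  1.488e-01]
```

View pics/c18.png

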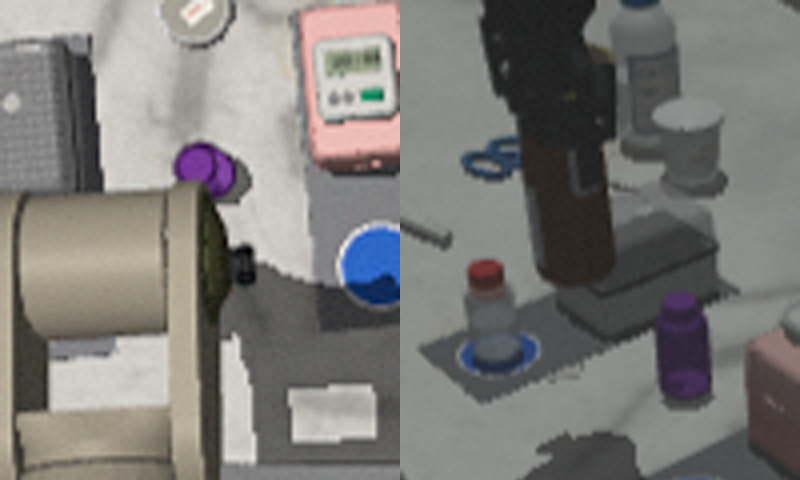

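Call:
jog_arm(dr=[[0, 0, 0], [0, 0, 0], [0, 0, 0], [0, 0, 0], [0, 0, 0], [0, 0, 0], [0, 0, 0], [0, 0, 0], [0, 0, 0], [0, 0, 0]], slide=[[0.006, 0, 0], [0, 0, 0.03], [0, 0, 0.035], [0, 0, 0.035], [0, 0, 0.025], [0, 0, 0.012], [0, 0, 0.006], [0, 0, 0], [0, 0, 0], [0, 0, 0]], gripper=[0, 0, 0, 0, 0, 0, 0, 0, 0, 0])

```text
time_s: 28.35
position: [0.4373, 0.1488, 0.0639]
tool_rot: [[-0.098, 0.995, 0.002], [0.995, 0.098, 0.0], [-0.0, 0.002, -1.0]]
ft_force: [0.1, 0.4, -3.1]
grip_width: 0.0588
```

```bash
python3 - <<'E'
from h import *
go(.4369,.148,0.057,95.5)
E
```

```text
t 28.35 p [0.4373 0.1488 0.0639] yaw 95.63 w 0.0588 F [ 0.1  0.4 -3.1] q [  4.  24. 101.  -0.  56. -92.]
turn [0.0017 0.0001 0.0023] slide after turn [-0.0007 -0.0005  0.0069] slide now axes [-0.0007 -0.0005  0.0069]
```

Call:
jog_arm(dr=[[0, 0, 0], [0, 0, 0], [0, 0, 0], [0, 0, 0], [0, 0, 0], [0, 0, 0], [0, 0, 0], [0, 0, 0], [0, 0, 0], [0, 0, 0]], slide=[[0, 0, 0.003], [0, 0, 0.002], [0, 0, 0.002], [0, 0, 0], [0, 0, 0], [0, 0, 0], [0, 0, 0], [0, 0, 0], [0, 0, 0], [0, 0, 0]], gripper=[0, 0, 0, 0, 0, 0, 0.4, 0.6, 0.8, 0.8])

```text
time_s: 29.35
position: [0.4368, 0.1487, 0.056]
tool_rot: [[-0.098, 0.995, -0.0], [0.995, 0.098, 0.0], [0.0, -0.0, -1.0]]
ft_force: [0.3, 0.3, 0.8]
grip_width: 0.077
```

Call:
jog_arm(dr=[[0, 0, 0], [0, 0, 0], [0, 0, 0], [0, 0, 0], [0, 0, 0], [0, 0, 0], [0, 0, 0], [0, 0, 0], [0, 0, 0], [0, 0, 0]], slide=[[0, 0, -0.01], [0, 0, -0.03], [0, 0, -0.035], [0, 0, -0.035], [0, 0, -0.035], [-0.04, 0, -0.005], [-0.05, 0, 0], [-0.05, 0, 0], [-0.05, 0, 0], [-0.05, 0, 0]], gripper=[1, 1, 1, 1, 1, 1, 1, 1, 1, 1])

```text
time_s: 30.35
position: [0.4601, -0.0921, 0.2071]
tool_rot: [[-0.098, 0.995, 0.001], [0.995, 0.098, -0.0], [-0.0, 0.001, -1.0]]
ft_force: [1.0, 0.1, -0.2]
grip_width: 0.0853
```

```bash
python3 - <<'E'
from h import *
go(.4103,-.3105,0.20,95.5)
d=shot("top","pics/top19.png");s=shot("side","pics/side19.png")
a=cv2.resize(d["pixels"][150:270,190:290],None,fx=4,fy=4,interpolation=cv2.INTER_CUBIC)
b=cv2.resize(s["pixels"][80:220,210:310],None,fx=4,fy=4,interpolation=cv2.INTER_CUBIC)[:480]
cv2.imwrite("pics/c19.png",np.hstack([a,b]))
E
```

```text
t 30.35 p [ 0.4601 -0.0921  0.2071] yaw 95.63 w 0.0853 F [ 1.   0.1 -0.2] q [ -26.   14.   87.    0.   79. -121.]
turn [0.0009 0.0004 0.0023] slide after turn [-0.2127 -0.0705  0.0071] slide now axes [-0.2125 -0.0709  0.0071]
```

View pics/c19.png

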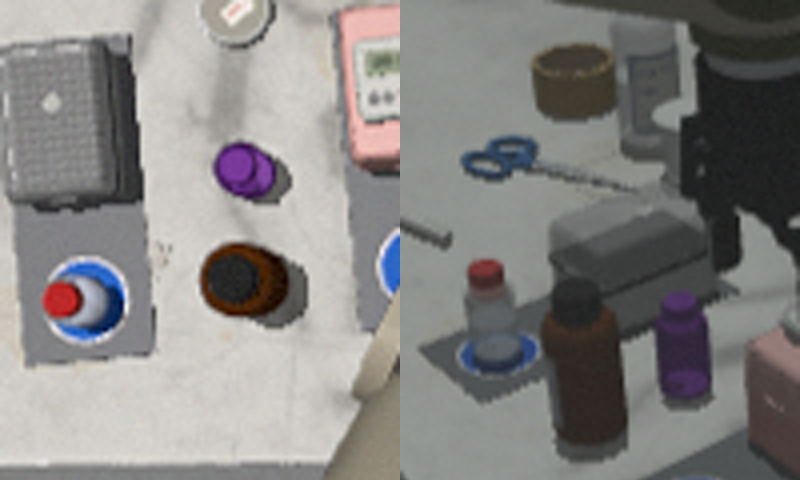

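Call:
jog_arm(dr=[[0, 0, 0], [0, 0, 0], [0, 0, 0], [0, 0, 0], [0, 0, 0], [0, 0, 0], [0, 0, 0], [0, 0, 0], [0, 0, 0], [0, 0, 0]], slide=[[-0.04, -0.013, 0], [-0.045, -0.015, 0], [-0.045, -0.015, 0], [-0.045, -0.015, 0], [-0.034, -0.012, 0], [0, 0, 0.01], [0, 0, 0], [0, 0, 0], [0, 0, 0], [0, 0, 0]], gripper=[1, 1, 1, 1, 1, 1, 1, 1, 1, 1])

```text
time_s: 31.45
position: [0.4116, -0.3042, 0.1966]
tool_rot: [[-0.099, 0.995, 0.001], [0.995, 0.099, -0.001], [-0.001, 0.0, -1.0]]
ft_force: [-0.1, 0.5, -0.4]
grip_width: 0.0858
```

```bash
python3 - <<'E'
from h import *
go(.4103,-.3105,0.085,95.5)
s=shot("side","pics/side20.png")
b=cv2.resize(s["pixels"][170:320,270:420],None,fx=4,fy=4,interpolation=cv2.INTER_CUBIC)
cv2.imwrite("pics/c20.png",b)
E
```

```text
t 31.45 p [ 0.4116 -0.3042  0.1966] yaw 95.71 w 0.0858 F [-0.1  0.5 -0.4] q [ -50.   19.   82.    0.   79. -145.]
turn [0.0005 0.0006 0.0037] slide after turn [-0.0062 -0.0019  0.1116] slide now axes [-0.0061 -0.002   0.1117]
```

View pics/c20.png

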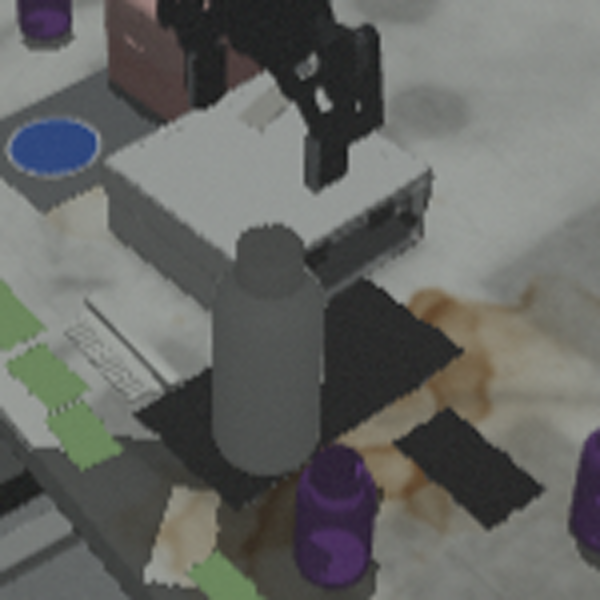

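Call:
jog_arm(dr=[[0, 0, 0], [0, 0, 0], [0, 0, 0], [0, 0, 0], [0, 0, 0], [0, 0, 0], [0, 0, 0], [0, 0, 0], [0, 0, 0], [0, 0, 0]], slide=[[-0.006, -0.002, 0], [0, 0, 0], [0, 0, 0.02], [0, 0, 0.03], [0, 0, 0.03], [0, 0, 0.02], [0, 0, 0.01], [0, 0, 0], [0, 0, 0], [0, 0, 0]], gripper=[1, 1, 1, 1, 1, 1, 1, 1, 1, 1])

```text
time_s: 32.5
position: [0.4102, -0.3117, 0.0872]
tool_rot: [[-0.098, 0.995, 0.001], [0.995, 0.098, -0.002], [-0.002, 0.001, -1.0]]
ft_force: [0.1, 0.2, 0.6]
grip_width: 0.0854
```

```bash
python3 - <<'E'
from h import *
go(.4103,-.3105,0.085,95.5)
s=shot("side","pics/side21.png")
b=cv2.resize(s["pixels"][170:320,270:420],None,fx=4,fy=4,interpolation=cv2.INTER_CUBIC)
cv2.imwrite("pics/c21.png",b)
E
```

```text
t 32.5 p [ 0.4102 -0.3117  0.0872] yaw 95.63 w 0.0854 F [0.1 0.2 0.6] q [ -50.   26.   91.    0.   63. -146.]
turn [0.0012 0.0018 0.0022] slide after turn [0.0011 0.0002 0.0022] slide now axes [0.0012 0.0002 0.0022]
```

View pics/c21.png

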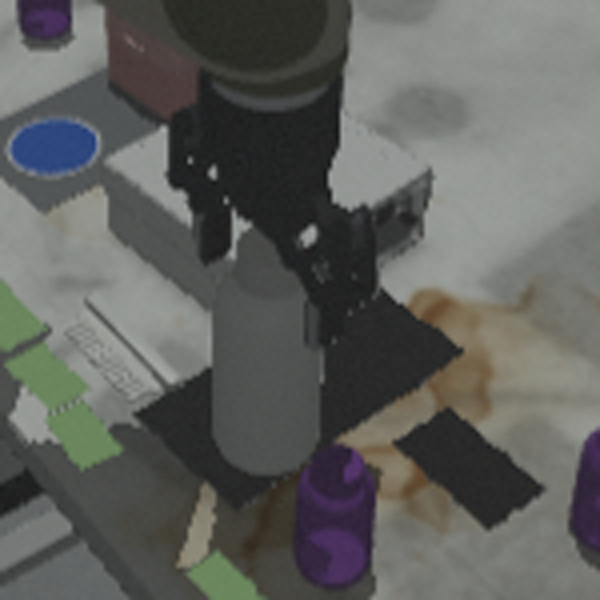

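Call:
jog_arm(dr=[[0, 0, 0], [0, 0, 0], [0, 0, 0], [0, 0, 0], [0, 0, 0], [0, 0, 0], [0, 0, 0], [0, 0, 0], [0, 0, 0], [0, 0, 0]], slide=[[0.001, 0, 0], [0, 0, 0], [0, 0, 0], [0, 0, 0], [0, 0, 0], [0, 0, 0], [0, 0, 0], [0, 0, -0.01], [0, 0, -0.02], [0, 0, 0]], gripper=[0.85, 0.7, 0.5, 0.3, 0.2, 0.2, 0.2, 0.2, 0.2, 0.2], force=55)

```text
time_s: 33.55
position: [0.4103, -0.3109, 0.1181]
tool_rot: [[-0.098, 0.995, 0.002], [0.995, 0.098, -0.003], [-0.003, 0.002, -1.0]]
ft_force: [0.4, -0.8, -3.4]
grip_width: 0.0648
```

```bash
python3 - <<'E'
from h import *
go(.4502,.0086,0.22,95.5)
s=shot("side","pics/side22.png")
b=cv2.resize(s["pixels"][170:320,270:420],None,fx=4,fy=4,interpolation=cv2.INTER_CUBIC)
cv2.imwrite("pics/c22.png",b)
E
```

```text
t 33.55 p [ 0.4103 -0.3109  0.1181] yaw 95.63 w 0.0648 F [ 0.4 -0.8 -3.4] q [ -50.   24.   89.    0.   67. -146.]
turn [0.0021 0.0031 0.0023] slide after turn [ 0.3142  0.0703 -0.1019] slide now axes [ 0.3137  0.0713 -0.1027]
```

View pics/c22.png

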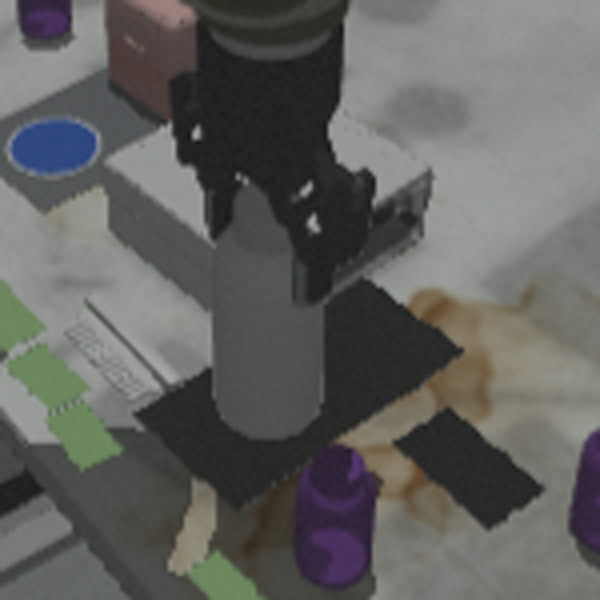

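Call:
jog_arm(dr=[[0, 0, 0], [0, 0, 0], [0, 0, 0], [0, 0, 0], [0, 0, 0], [0, 0, 0], [0, 0, 0], [0, 0, 0], [0, 0, 0], [0, 0, 0]], slide=[[0, 0, -0.025], [0, 0, -0.035], [0, 0, -0.03], [0.02, 0.005, 0], [0.035, 0.008, 0], [0.04, 0.009, 0], [0.04, 0.009, 0], [0.04, 0.009, 0], [0.04, 0.009, 0], [0.04, 0.009, 0]], gripper=[0.2, 0.2, 0.2, 0.2, 0.2, 0.2, 0.2, 0.2, 0.2, 0.2])

```text
time_s: 34.6
position: [0.4418, -0.0489, 0.2052]
tool_rot: [[-0.098, 0.995, -0.002], [0.995, 0.098, 0.001], [0.001, -0.002, -1.0]]
ft_force: [0.1, -0.8, -2.6]
grip_width: 0.0646
```

Call:
jog_arm(dr=[[0, 0, 0], [0, 0, 0], [0, 0, 0], [0, 0, 0], [0, 0, 0], [0, 0, 0], [0, 0, 0], [0, 0, 0], [0, 0, 0], [0, 0, 0]], slide=[[0.035, 0.007, 0], [0.02, 0.005, 0], [0, 0, 0], [0, 0, 0], [0, 0, 0], [0, 0, 0], [0, 0, 0], [0, 0, 0], [0, 0, 0], [0, 0, 0]], gripper=[0.2, 0.2, 0.2, 0.2, 0.2, 0.2, 0.2, 0.2, 0.2, 0.2])

```text
time_s: 35.6
position: [0.4489, 0.0051, 0.2061]
tool_rot: [[-0.098, 0.995, 0.0], [0.995, 0.098, -0.0], [-0.0, 0.0, -1.0]]
ft_force: [0.6, -0.2, -3.6]
grip_width: 0.0651
```

```bash
python3 - <<'E'
from h import *
go(.4502,.0086,0.089,95.5)
s=shot("side","pics/side23.png")
b=cv2.resize(s["pixels"][100:250,230:380],None,fx=4,fy=4,interpolation=cv2.INTER_CUBIC)
cv2.imwrite("pics/c23.png",b)
E
```

```text
t 35.6 p [0.4489 0.0051 0.2061] yaw 95.62 w 0.0651 F [ 0.6 -0.2 -3.6] q [ -15.   12.   90.   -0.   78. -110.]
turn [0.     0.     0.0021] slide after turn [0.0034 0.0016 0.1171] slide now axes [0.0034 0.0016 0.1171]
```

View pics/c23.png

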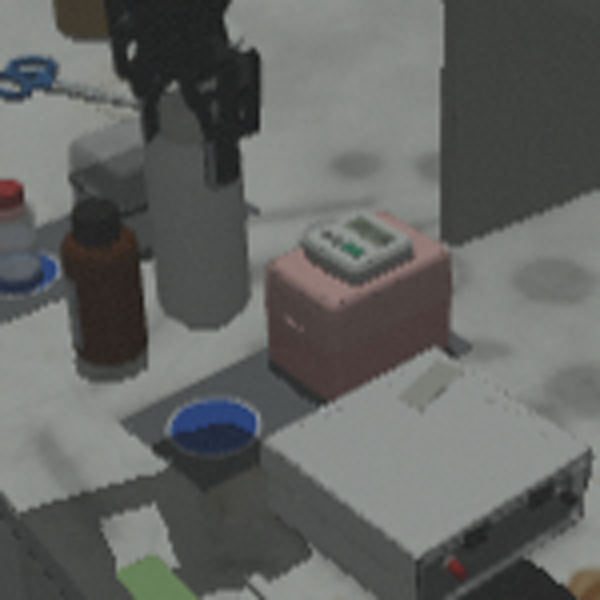

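Held upright over the pink disc; lower.

Call:
jog_arm(dr=[[0, 0, 0], [0, 0, 0], [0, 0, 0], [0, 0, 0], [0, 0, 0], [0, 0, 0], [0, 0, 0], [0, 0, 0], [0, 0, 0], [0, 0, 0]], slide=[[0.003, 0.0015, 0], [0, 0, 0.025], [0, 0, 0.035], [0, 0, 0.025], [0, 0, 0.015], [0, 0, 0.008], [0, 0, 0.003], [0, 0, 0], [0, 0, 0], [0, 0, 0]], gripper=[0.2, 0.2, 0.2, 0.2, 0.2, 0.2, 0.2, 0.2, 0.2, 0.2])

```text
time_s: 36.65
position: [0.4505, 0.0082, 0.0958]
tool_rot: [[-0.098, 0.995, 0.001], [0.995, 0.098, -0.0], [-0.0, 0.001, -1.0]]
ft_force: [-0.2, 0.2, -2.2]
grip_width: 0.065
```

```bash
python3 - <<'E'
from h import *
go(.4502,.0086,0.089,95.5)
E
```

```text
t 36.65 p [0.4505 0.0082 0.0958] yaw 95.63 w 0.065 F [-0.2  0.2 -2.2] q [ -14.   20.  100.    0.   60. -110.]
turn [0.0014 0.0005 0.0022] slide after turn [ 0.0004 -0.0003  0.0068] slide now axes [ 0.0004 -0.0003  0.0068]
```

Call:
jog_arm(dr=[[0, 0, 0], [0, 0, 0], [0, 0, 0], [0, 0, 0], [0, 0, 0], [0, 0, 0], [0, 0, 0], [0, 0, 0], [0, 0, 0], [0, 0, 0]], slide=[[0, 0, 0.003], [0, 0, 0.002], [0, 0, 0.002], [0, 0, 0], [0, 0, 0], [0, 0, 0], [0, 0, 0], [0, 0, 0], [0, 0, 0], [0, 0, 0]], gripper=[0.2, 0.2, 0.2, 0.2, 0.2, 0.2, 0.6, 0.8, 1, 1])

```text
time_s: 37.65
position: [0.4502, 0.0083, 0.0881]
tool_rot: [[-0.098, 0.995, 0.0], [0.995, 0.098, 0.0], [0.0, 0.0, -1.0]]
ft_force: [0.5, -0.0, -0.2]
grip_width: 0.0859
```

Call:
jog_arm(dr=[[0, 0, 0], [0, 0, 0], [0, 0, 0], [0, 0, 0], [0, 0, 0], [0, 0, 0], [0, 0, 0], [0, 0, 0], [0, 0, 0], [0, 0, 0]], slide=[[0, 0, 0], [0, 0, -0.01], [0, 0, -0.03], [0, 0, -0.035], [0, 0, -0.035], [0, 0, -0.03], [-0.05, -0.01, 0], [-0.05, -0.01, 0], [-0.05, -0.01, 0], [-0.05, -0.01, 0]], gripper=[1, 1, 1, 1, 1, 1, 1, 1, 1, 1])

```text
time_s: 38.65
position: [0.4297, -0.1924, 0.2291]
tool_rot: [[-0.098, 0.995, 0.001], [0.995, 0.098, -0.001], [-0.001, 0.001, -1.0]]
ft_force: [0.4, 0.1, 0.1]
grip_width: 0.085
```

Call:
jog_arm(dr=[[0, 0, 0], [0, 0, 0], [0, 0, 0], [0, 0, 0], [0, 0, 0], [0, 0, 0], [0, 0, 0], [0, 0, 0], [0, 0, 0], [0, 0, 0]], slide=[[-0.05, 0, 0], [-0.05, 0, 0], [0, 0, 0], [0, 0, 0], [0, 0, 0], [0, 0, 0], [0, 0, 0], [0, 0, 0], [0, 0, 0], [0, 0, 0]], gripper=[1, 1, 1, 1, 1, 1, 1, 1, 1, 1])

```text
time_s: 39.65
position: [0.4401, -0.29, 0.2282]
tool_rot: [[-0.098, 0.995, 0.0], [0.995, 0.098, -0.0], [-0.0, -0.0, -1.0]]
ft_force: [-0.2, 1.0, 0.0]
grip_width: 0.0855
```

```bash
python3 - <<'E'
from h import *
print(observe()["position"],observe()["time_s"])
d=shot("top","pics/top24.png");s=shot("side","pics/side24.png")
a=cv2.resize(d["pixels"][130:260,180:380],None,fx=4,fy=4,interpolation=cv2.INTER_CUBIC)
cv2.imwrite("pics/c24.png",a)
b=cv2.resize(s["pixels"][110:260,200:400],None,fx=4,fy=4,interpolation=cv2.INTER_CUBIC)
cv2.imwrite("pics/c24s.png",b)
E
```

```text
[ 0.44014982 -0.29004831  0.22818213] 39.65
```

View pics/c24.png

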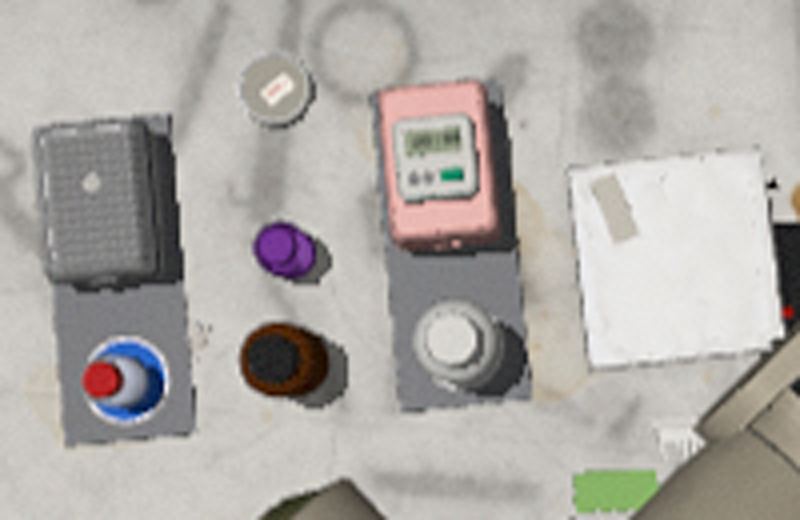

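View pics/c24s.png

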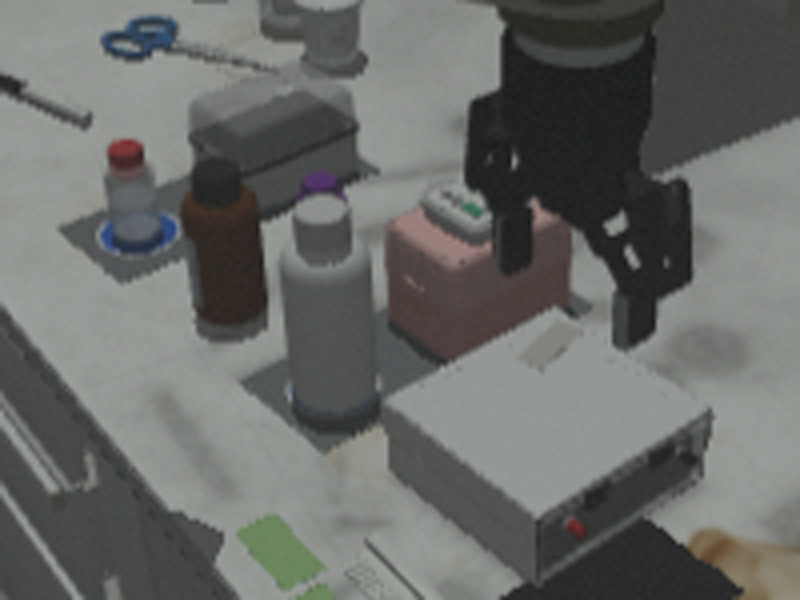

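```bash
python3 - <<'E'
from h import *
d=load("pics/top24.npz"); s=load("pics/side24.npz")
ps=np.array([.4502,.0086]);cs=np.array([.4235,.2873]);Y=(cs-ps)/np.linalg.norm(cs-ps);X=np.array([Y[1],-Y[0]]);lid=ps+.145*X
q=lambda u,v,z:plane(d,180+u/4-.5+.125,130+v/4-.375,z)[:2]
w=q(452,340,.162);r=q(102,380,.087);am=q(271,358,.13);t=q(436,157.5,.111);l=q(440,165,.094)
print("lid from spot",lid,"lid px",l)
print("white err",w-ps,"red err",r-cs,"timer",t-lid,X@(t-lid),Y@(t-lid))
print("amber",am,np.linalg.norm(am-ps),np.linalg.norm(am-cs),X@(am-ps))
# side check of caps
qs=lambda u,v,z:plane(s,200+u/4-.375,110+v/4-.375,z)[:2]
print("side: white",qs(322,209,.162)-ps,"red",qs(126,150,.087)-cs,"amber",qs(217,172,.13))
# bystanders diff vs start
a=load("pics/top0.npz")["pixels"];b=d["pixels"]
for n,(x0,y0,x1,y1) in dict(petri=(238,142,260,163),purple=(240,182,262,204)).items():
    print(n,np.abs(a[y0:y1,x0:x1].astype(int)-b[y0:y1,x0:x1]).mean())
a=load("pics/side0.npz")["pixels"];b=s["pixels"]
print("comb",np.abs(a[240:275,285:318].astype(int)-b[240:275,285:318]).mean())
E
```

```text
lid from spot [0.59453914 0.02242797] lid px [0.59016302 0.01960358]
white err [-0.00086756 -0.00208734] red err [-0.00105494 -0.00084702] timer [-0.00067265 -0.00079947] -0.0007458229467524145 -0.0007316799160411291
amber [0.43766289 0.14687481] 0.13884200782429057 0.1411375941721787 0.0007066469791448184
side: white [0.00498276 0.00084322] red [ 0.00258366 -0.00102789] amber [0.44108238 0.14543719]
petri 2.0490620490620493
purple 2.3877410468319558
comb 11.045598845598846
```

```bash
python3 - <<'E'
from h import *
a=load("pics/side0.npz")["pixels"];b=load("pics/side24.npz")["pixels"]
f=lambda m:cv2.resize(m[225:285,270:330],None,fx=6,fy=6,interpolation=cv2.INTER_CUBIC)
cv2.imwrite("pics/comb.png",np.hstack([f(a),f(b)]))
E
```

```text
(no output)
```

View pics/comb.png

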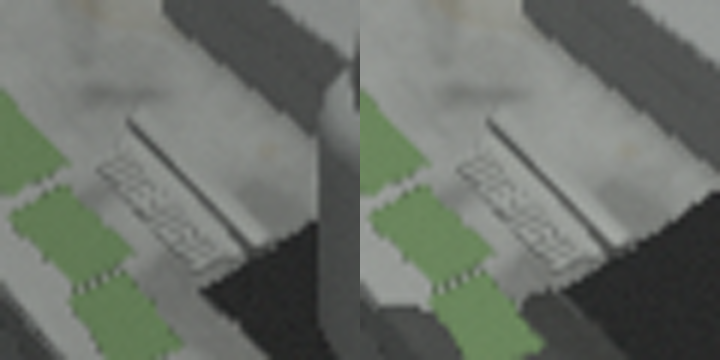

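The comb sits at the same pixels in both pictures, about (165,205) in each half. The difference is only the white bottle being gone and the arm's shadow. Handing in.

```bash
python3 -c "
from rig import env
print(env.close_job())"
```

```text
the job is handed in; nothing more can be done
None
```

The pipetting place is set out and the job is handed in at about 40 s of the 115 s; no verdict was given. All four things stand or lie in place, with the gripper open and clear of everything.

| Thing | Last check (top camera) | Limit |
|---|---|---|
| White bottle from pink disc centre | about 2 mm | 15 mm |
| Red-capped bottle from clear disc centre | about 1 mm | 15 mm |
| Amber bottle from the two discs | 139 mm and 141 mm | 120–160 mm |
| Amber bottle off the line joining them | under 1 mm | 20 mm |
| Timer from the middle of the pink lid | about 1 mm | 15 mm |

- **Side camera:** it put the white bottle 5 mm off and the red one 3 mm off. It puts the amber bottle about 4 mm from the top camera's position. That is slightly more than the top view says, but well within the limits.
- **Lid centre:** my rough pick of the lid centre in the top picture lay about 5 mm from the point worked out from the mat. I used the worked-out point.
- **Bystanders:** the petri dish, the comb and the nearest purple bottle looked unmoved in before-and-after pictures. The comb's pixel difference was high (11), but a close-up showed that came from the moved bottle and shadow.
- **Gripper height:** the reported tool height reads about 3 cm lower than the gripper really is. My first close on the timer shut on air because of this. When I then felt for the bench, the fingertips pressed on it with about 50 N at the wrist (limit 120 N), and I corrected the heights from there.

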